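Demagnetise the polished lifter inserts

TASK

Lay all the lifter inserts from the black mat side by side on the demagnetiser's steel plate, each lying square across the brass strip with the strip under its middle, and turn the black selector clockwise past its click to on. With all of them in place give two pulses, each time pushing the green button fully in, letting it come right up and leaving the inserts lying there for three seconds. Then lay every insert on the floor of the green tray, none on top of another, turn the selector back past its click to off, and leave the other things on the bench where they are.

Things in the scene. Friction and masses are not known exactly. Their poses are not given: they have to be found in the camera images.
- insert1: polished hardened-steel lifter insert (it may be absent: 2 or 3 of the four are there), a bar 60 mm long along its x axis, 14 mm high, 105 g: body 16 mm wide from x = -18 to +20 mm, T foot 22 mm wide from x = -30 to -18 mm, raked nose from x = +20 to +30 mm whose toe is 8 mm high and 16 mm wide. Origin in the middle of the bar, 7 mm above what it lies on when lying flat as at the start. It starts on the black mat, lying about along the mat's y axis
- insert2: polished hardened-steel lifter insert (it may be absent: 2 or 3 of the four are there), a bar 60 mm long along its x axis, 14 mm high, 105 g: body 16 mm wide from x = -18 to +20 mm, T foot 22 mm wide from x = -30 to -18 mm, raked nose from x = +20 to +30 mm whose toe is 8 mm high and 16 mm wide. Origin in the middle of the bar, 7 mm above what it lies on when lying flat as at the start. It starts on the black mat, lying about along the mat's y axis
- insert3: polished hardened-steel lifter insert (it may be absent: 2 or 3 of the four are there), a bar 60 mm long along its x axis, 14 mm high, 105 g: body 16 mm wide from x = -18 to +20 mm, T foot 22 mm wide from x = -30 to -18 mm, raked nose from x = +20 to +30 mm whose toe is 8 mm high and 16 mm wide. Origin in the middle of the bar, 7 mm above what it lies on when lying flat as at the start. It starts on the black mat, lying about along the mat's y axis
- insert4: polished hardened-steel lifter insert (it may be absent: 2 or 3 of the four are there), a bar 60 mm long along its x axis, 14 mm high, 105 g: body 16 mm wide from x = -18 to +20 mm, T foot 22 mm wide from x = -30 to -18 mm, raked nose from x = +20 to +30 mm whose toe is 8 mm high and 16 mm wide. Origin in the middle of the bar, 7 mm above what it lies on when lying flat as at the start. It starts on the black mat, lying about along the mat's y axis
- mat: black rubber mat, 310 mm (its x) by 120 mm (its y), 3 mm thick, fixed to the bench, on the robot's left or right; the inserts start on it. Origin at the centre of its underside, on the bench top
- plate (a point): centre of the top face of the demagnetiser's steel plate, 60 mm above the bench. The plate is 150 mm (its x) by 185 mm (its y); the brass strip, 6.5 mm wide and flush, runs along y through this centre. Axes are those of the whole fixed demagnetiser, a blue steel box 170 mm (x) by 290 mm (y) whose centre lies at y = +45 mm from here; its deck round the plate is 2 mm lower. Selector and button stand on the deck beside the plate on its +y side
- selector_grip (a point): on the axis of the demagnetiser's black selector knob, 37 mm above the deck (35 mm above the plate), 7 mm under the top of its grip bar; at x = +35, y = +143 mm in the plate's axes. The bar is 42 mm long, 14 mm thick and 32 mm high, over a round steel base 68 mm across and 6 mm high; this point's axes turn with the knob: the bar is pinched across y, its long side lies along x
- selector (a joint): angle of the selector in rad: 0 = off (white dot, bar along the plate's x axis), 1.05 = on (green dot), growing clockwise seen from above. A detent holds it at each end with about 0.14 N m; once past the middle (0.53) it snaps over to the other end by itself
- start_top (a point): centre of the top face of the demagnetiser's green spring push button, 32 mm across, standing 22 mm above the deck when up; at x = -45, y = +143 mm in the plate's axes. It moves with the button
- start (a joint): how far the green button is pressed, in m: 0 up, 0.006 fully in (straight down). Its spring takes 1.5 N to start and 5 N at full depth, and brings it back up
- tray: open green finished-parts tray, 310 mm (its x) by 130 mm (its y), walls 5 mm thick and 18 mm high, floor 5 mm thick with grey lining, fixed to the bench on the side opposite to the mat. Origin at the centre of its underside, on the bench top
- scraper: deburring scraper with round brass handle, 150 mm long along its x, 16 mm thick, lying in front of the demagnetiser; leave it. Origin under its middle, on the bench
- paste: polishing-paste jar, 56 mm across, 50 mm high; leave it. Origin at the centre of its underside
- stone: red-brown oil stone 100 x 26 x 14 mm, long along its x; leave it. Origin at the centre of its underside
- loupe: black inspection loupe, 38 mm across, 38 mm high, standing; leave it. Origin at the centre of its underside
- wheel1: grey rubber abrasive wheel, 50 mm across, 10 mm thick, lying flat; leave it. Origin at the centre of its underside
- wheel2: grey rubber abrasive wheel, 50 mm across, 10 mm thick, lying flat; leave it. Origin at the centre of its underside
- wheel3: grey rubber abrasive wheel, 50 mm across, 10 mm thick, lying flat; leave it. Origin at the centre of its underside
Mind the look-alikes: they are no part of the job. Leave any blue look-alike of the insert2 alone.

How it is judged:
On the way, in this order (a step that is already met when the one before it is completed fails the run):
1. every insert lies across the brass strip, the selector is on, and the green button is pushed fully in (x of insert1 in the frame of plate between -0.022 and 0.022 m and y of insert1 in the frame of plate between -0.088 and 0.088 m and z of insert1 in the frame of plate between 0.003 and 0.014 m and angle between the x axis of each of insert1, insert2, insert3, insert4 and the x axis of plate, either way round below 0.6 rad and x of insert2 in the frame of plate between -0.022 and 0.022 m and y of insert2 in the frame of plate between -0.088 and 0.088 m and z of insert2 in the frame of plate between 0.003 and 0.014 m and x of insert3 in the frame of plate between -0.022 and 0.022 m and y of insert3 in the frame of plate between -0.088 and 0.088 m and z of insert3 in the frame of plate between 0.003 and 0.014 m and x of insert4 in the frame of plate between -0.022 and 0.022 m and y of insert4 in the frame of plate between -0.088 and 0.088 m and z of insert4 in the frame of plate between 0.003 and 0.014 m and value of joint selector above 0.95 rad and value of joint start above 0.0053 m), for 0.1 s.
2. the button is let right up and all inserts lie there, selector on, for three seconds (x of insert1 in the frame of plate between -0.022 and 0.022 m and y of insert1 in the frame of plate between -0.088 and 0.088 m and z of insert1 in the frame of plate between 0.003 and 0.014 m and angle between the x axis of each of insert1, insert2, insert3, insert4 and the x axis of plate, either way round below 0.6 rad and x of insert2 in the frame of plate between -0.022 and 0.022 m and y of insert2 in the frame of plate between -0.088 and 0.088 m and z of insert2 in the frame of plate between 0.003 and 0.014 m and x of insert3 in the frame of plate between -0.022 and 0.022 m and y of insert3 in the frame of plate between -0.088 and 0.088 m and z of insert3 in the frame of plate between 0.003 and 0.014 m and x of insert4 in the frame of plate between -0.022 and 0.022 m and y of insert4 in the frame of plate between -0.088 and 0.088 m and z of insert4 in the frame of plate between 0.003 and 0.014 m and value of joint selector above 0.95 rad and value of joint start below 0.001 m), for 2.8 s.
3. second pulse: the button is pushed fully in again (all of step 1), for 0.1 s.
4. the button is let right up and all inserts lie there, selector on, for three seconds (all of step 2), for 2.8 s.
At the end, for the whole second after the job is handed in: every insert present rests on the tray's floor (middle inside the walls, under 22 mm above the bench: not stacked), selector off (below 0.1 rad), button up (below 1 mm). For the pulses: middles within 22 mm of the strip's line, within 0.6 rad of square; button in over 5.3 mm (x of insert1 in the frame of tray between -0.15 and 0.15 m and y of insert1 in the frame of tray between -0.06 and 0.06 m and z of insert1 in the frame of tray between 0.006 and 0.022 m and linear speed of each of insert1, insert2, insert3, insert4 below 0.02 m/s and x of insert2 in the frame of tray between -0.15 and 0.15 m and y of insert2 in the frame of tray between -0.06 and 0.06 m and z of insert2 in the frame of tray between 0.006 and 0.022 m and x of insert3 in the frame of tray between -0.15 and 0.15 m and y of insert3 in the frame of tray between -0.06 and 0.06 m and z of insert3 in the frame of tray between 0.006 and 0.022 m and x of insert4 in the frame of tray between -0.15 and 0.15 m and y of insert4 in the frame of tray between -0.06 and 0.06 m and z of insert4 in the frame of tray between 0.006 and 0.022 m and value of joint start below 0.001 m and value of joint selector below 0.1 rad); the robot touches nothing.
It fails at once if another thing on the bench is moved more than 4 cm (distance of any of wheel1, wheel2, wheel3, scraper, paste, stone, loupe from where it was at the start of the episode above 0.04 m).
Of insert1, insert2, insert3, insert4 only 2 to 3 are there at a start; the rules pass over those that are not, and their reading is None.
At some moment in a run one of insert1, insert2, insert3, insert4 may be knocked a few centimetres aside while the robot is not near it.
Once in a run the grip may slacken for a moment while it holds something.
It also fails if it takes over 210 s, if anything falls off the work surface, if the arm or the gripper's body presses on something with over 40 N, if the wrist force passes 120 N, or if a joint passes its speed limit or range.

ROBOT

A 6-joint arm with a two-finger parallel gripper is mounted at the origin on the work surface. World frame = base frame: x ahead of the robot, y to its left, z up, the work surface at z = 0. Lengths are in m, angles in rad, forces in N, time in s.
With the tool pointing down it reaches from about 0.35 to 0.85 m from the base axis. Payload 8.1 kg.
Tool frame: the origin (TCP) lies on the centre line of the jaws, within the pads' length; the fingertips stand robot.finger_overhang ahead of it and the grasp point (between the pads) lies 5 mm behind it (robot.finger_overhang is the distance from the TCP to the fingertips, in m); z points along the fingers, y is the direction in which the jaws open and shut (so a half turn about z gives the same grasp; the last joint's range is limited). The gripper opens to 93 mm and grips with 3 to 60 N. Pads are 15 mm wide; open, the fingers measure 128 mm over their backs; the gripper's body (75 mm by 188 mm) begins 65 mm behind the grasp point.
Start: joints at [-1.281, 0.13, 1.488, -0, 1.523, -0.085], TCP at [0.22, -0.558, 0.233] pointing down, gripper open.
Joint ranges: [-2.96, 2.96], [-0.89, 2.26], [0.02, 2.5], [-1.34, 4.48], [0, 2.73], [-2.66, 2.66]. Speed limits (rad/s): [2.39, 2.39, 2.79, 3.14, 3.14, 3.14].

INTERFACE

Orientations are given as a rotation vector (axis times angle).
In Python, from plant import robot gives the robot as it stands. The module is installed in compiled form; this text tells all that it offers.
- The arm moves only by the tool carry_out, never from a script. Its argument "commands" is a list that holds one entry, the list of rows, each a list of 4 numbers: the shift along the tool's x, y, z in cm, then the turn about the tool's z in degrees. In form: [[[tx, ty, tz, roll], ...]]. A call has 1 to 20 rows; each row shifts and turns the commanded pose from where the row before left it, along the tool's axes as they then stand; what a row does not reach is not made up. A row lasts 1/12 s, in which the tool goes at most 41.7 mm and 7.16 degrees, less where a joint would pass 70% of its speed; a pose out of reach is approached as far as the arm can. A call is refused whole if a number of a shift passes 4.17 or a number of a turn 7.16, either way. A call with a gripper value outside its range is refused whole. "claw" is the finger opening in cm, from 0 to 9.3, set as the call begins (left out, the last holds). The fingers move at their own pace and stop on an object; "grip_force" is the grip in N (left out, the last holds). Time passes only in rows, so rows that do not move let the fingers close. It gives the time, the measured TCP pose, the force and the opening at its end, in the units of the state.
- robot.read_state(): the state, without advancing time (a new reading comes with each control period).
- robot.read_camera(name): name is "side" or "top" or "wrist"; returns the picture (384x512x3 uint8, red, green, blue); there is no depth.
- robot.camera_params(name): a dict with "mtx" (3x3 intrinsics, pixels), "R" (3x3) and "t" (3): a world point X has camera coordinates R X + t. Camera axes: x right, y down, z forward; pixel columns grow to the right and rows downward; lengths in m; the calibration is good to about 2 mm. A picture is of the moment at which its call begins: read the wrist's pose just before it. camera_params takes no time and is no camera call; for the wrist camera it gives the pose at the moment of the call.
- robot.close_job(): hands the job in, once; it reports no verdict.
The state is a dict: "t": time; "q": joint angles; "dq": joint speeds; "joint_torque": joint torques, N m; "tool_pos": TCP position; "orientation": TCP orientation; "force": force on the tool from outside, world axes, zero at the start; "wrist_torque": the same for the moment, N m; "opening": finger opening in m.
Only numpy, scipy, OpenCV 4.12 (cv2) and the standard library are available. Lean on these libraries where they do the work, as an engineer would, in place of code of your own. Each camera call takes 0.05 s, during which the arm holds its last target.

## Working session

There is one attempt and no reset: what is moved stays moved. The work goes in short steps, Python scripts to look and compute and a tool call to move; the robot and the scene stay as the last step left them, time stands still between calls to the robot, and variables do not carry over. Pictures are saved under pics/ and viewed, and the job is handed in when it is done.

Besides the shell and the picture viewer there is one more tool, called after ">>>" by a JSON object that holds its "name" and its "arguments", one argument or row to a line. carry_out: Moves the arm, as the interface text tells. Its arguments: {"type":"object","properties":{"commands":{"type":"array","items":{"type":"array","items":{"type":"array","items":{"type":"number"}}}},"claw":{"type":"number"},"grip_force":{"type":"number"}},"required":["commands"]}

```bash
mkdir -p pics; ls; python3 - <<'E'
from plant import robot
import cv2
s=robot.read_state();print(s);print(robot.finger_overhang)
for n in("top","side","wrist"):
    im=robot.read_camera(n);cv2.imwrite(f"pics/{n}0.png",im[:,:,::-1]);print(n,robot.camera_params(n))
E
```

```text
pics
{'t': 0.0, 'q': array([-1.28144524e+00,  1.31182364e-01,  1.48925498e+00,  1.41536303e-05,
        1.52300945e+00, -8.54210300e-02]), 'dq': array([ 1.77037964e-03, -2.05426614e-03, -3.78127676e-06,  4.36710004e-04,
       -8.16782994e-04, -1.02355062e-04]), 'joint_torque': array([ 7.80986829e-04, -5.59858239e+01, -4.91747904e+01,  7.67878373e-02,
        3.52538656e-02, -1.52579082e-04]), 'tool_pos': array([ 0.21949531, -0.55782913,  0.23158812]), 'orientation': array([-3.08478421e+00, -5.84906589e-01,  2.74203985e-04]), 'force': array([-0.3036661 , -0.55645414, -0.37132213]), 'wrist_torque': array([-0.01088135,  0.00898624, -0.00894887]), 'opening': 0.09306964643365973}
0.014
top {'mtx': array([[482.04086541,   0.        , 256.19296523],
       [  0.        , 482.04086541, 190.23535875],
       [  0.        ,   0.        ,   1.        ]]), 'R': array([[-0.00516408, -0.99973443, -0.02245888],
       [-0.99711943,  0.00684752, -0.0755377 ],
       [ 0.07567143,  0.0220041 , -0.99688999]]), 't': array([-0.03820837,  0.56443729,  1.37988963])}
side {'mtx': array([[423.13874361,   0.        , 258.4906239 ],
       [  0.        , 423.13874361, 189.19866072],
       [  0.        ,   0.        ,   1.        ]]), 'R': array([[ 0.96281159, -0.26998574, -0.01007688],
       [-0.15618162, -0.52575909, -0.83617264],
       [ 0.22045667,  0.80665053, -0.54837376]]), 't': array([-0.57927059,  0.14221334,  1.07274315])}
wrist {'mtx': array([[306.92484191,   0.        , 255.95051625],
       [  0.        , 306.92484191, 190.62706497],
       [  0.        ,   0.        ,   1.        ]]), 'R': array([[ 0.36563146, -0.93075487, -0.0030008 ],
       [-0.88873983, -0.35008071,  0.29594765],
       [-0.27650524, -0.10554084, -0.95519945]]), 't': array([-0.59784381, -0.03453069,  0.3915459 ])}
```

View pics/top0.png

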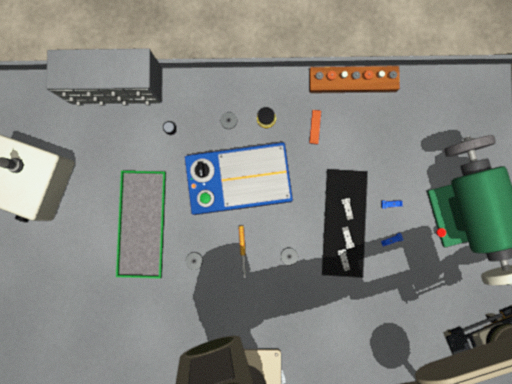

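View pics/side0.png

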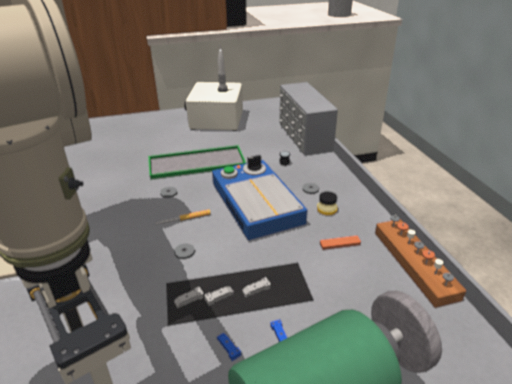

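View pics/wrist0.png

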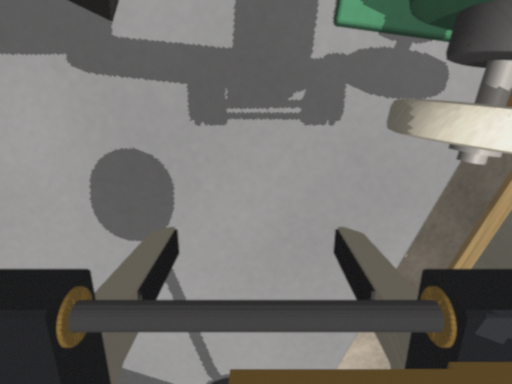

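Three bright inserts are on the mat, at top-view pixels (348,209), (348,238) and (345,260). The blue look-alikes lie off the mat at (391,204) and (391,239). Next I'll crop closer.

```bash
cat > h.py <<'E'
from plant import robot
import cv2, numpy as np
from scipy.spatial.transform import Rotation as Ro
def unproj(P,uv,z):
    K,R,t=P["mtx"],P["R"],P["t"]; d=R.T@np.linalg.solve(K,np.array([uv[0],uv[1],1.])); c=-R.T@t
    return c+d*(z-c[2])/d[2]
def proj(P,X):
    X=np.atleast_2d(X); c=(P["R"]@X.T).T+P["t"]; p=(P["mtx"]@c.T).T; return p[:,:2]/p[:,2:]
def crop(im,x0,x1,y0,y1,f,name):
    cv2.imwrite(name,cv2.resize(im[y0:y1,x0:x1,::-1],None,fx=f,fy=f,interpolation=cv2.INTER_CUBIC))
def pose():
    s=robot.read_state();R=Ro.from_rotvec(s["orientation"]).as_matrix();return s,R
E
python3 - <<'E'
from h import *
im=robot.read_camera("top")
crop(im,300,420,160,290,4.5,"pics/c1.png");crop(im,110,300,130,280,4,"pics/c2.png")
P=robot.camera_params("top")
for n,uv,z in[("i1",(348,209),.01),("i2",(348,238),.01),("i3",(345,260),.01)]+[("mat",u,.003) for u in((328,169),(367,170),(363,277),(323,275))]+[("plate",u,.06) for u in((219,152),(284,144),(290,199),(224,207))]+[("tray",u,.018) for u in((122,171),(165,171),(161,277),(117,275))]+[("sel",(202,170),.104),("btn",(205,198),.08)]:
    print(n,unproj(P,uv,z).round(3))
E
```

```text
i1 [ 0.508 -0.308  0.01 ]
i2 [ 0.425 -0.306  0.01 ]
i3 [ 0.361 -0.297  0.01 ]
mat [ 0.627 -0.253  0.003]
mat [ 0.623 -0.367  0.003]
mat [ 0.312 -0.349  0.003]
mat [ 0.318 -0.233  0.003]
plate [0.671 0.063 0.06 ]
plate [ 0.692 -0.122  0.06 ]
plate [ 0.536 -0.138  0.06 ]
plate [0.514 0.049 0.06 ]
tray [0.624 0.353 0.018]
tray [0.623 0.226 0.018]
tray [0.315 0.235 0.018]
tray [0.321 0.362 0.018]
sel [0.615 0.105 0.104]
btn [0.539 0.1   0.08 ]
```

View pics/c1.png

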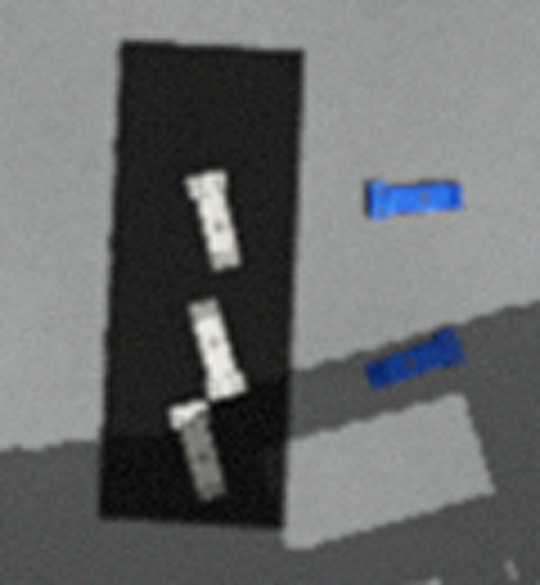

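View pics/c2.png

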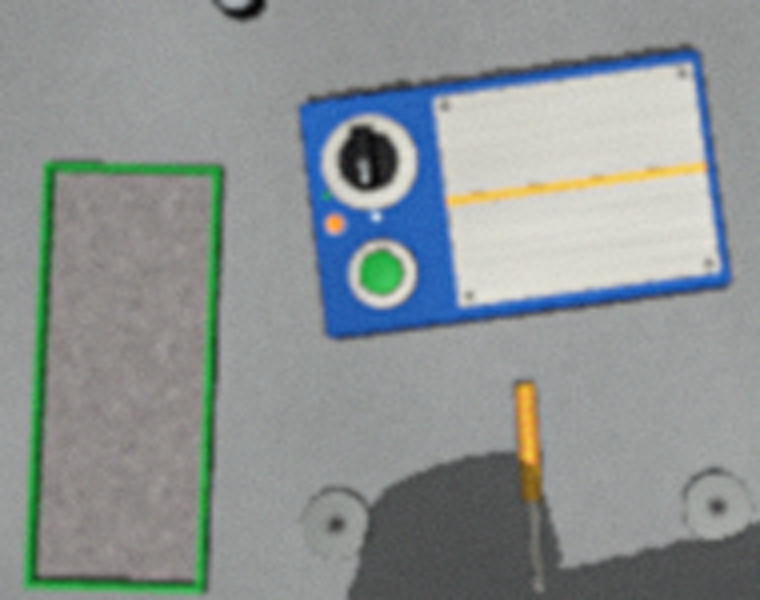

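```bash
cat >> h.py <<'E'
def plan(x,y,z,psi=None):
    s,R=pose();d=(R.T@(np.array([x,y,z])-s["tool_pos"]))*100
    cur=np.degrees(np.arctan2(R[1,0],R[0,0]))
    print("pos",s["tool_pos"].round(4),"psi",cur.round(2),"tilt",np.degrees(np.arccos(-R[2,2])).round(2),"t",round(s["t"],2),"open",round(s["opening"],4),"F",s["force"].round(1))
    print("delta tool cm",d.round(2), "roll",None if psi is None else ((cur-psi+90)%180-90).round(2))
E
python3 - <<'E'
from h import *
P=robot.camera_params("wrist");c=-P["R"].T@P["t"];s,R=pose()
print("cam in tool",(R.T@(c-s["tool_pos"])).round(4), "axes", (R.T@P["R"].T).round(3))
P=robot.camera_params("top")
q=lambda x,y,f,ox,oy,z:unproj(P,(x/f+ox,y/f+oy),z)
for n,a,b in(("iA",(207,182),(227,266)),("iB",(228,390),(203,303)),("iC",(186,412),(213,497))):
    A=q(*a,4.5,300,160,.015);B=q(*b,4.5,300,160,.013);print(n,((A+B)/2).round(3),np.linalg.norm(A-B).round(3),np.degrees(np.arctan2(*(A-B)[1::-1])).round(1))
A=q(448,201,4,110,130,.06);B=q(705,167,4,110,130,.06);m=(A+B)/2;d=(A-B)[:2];print("plate",m,np.linalg.norm(d),"y axis angle",np.degrees(np.arctan2(d[1],d[0])))
c=[q(*u,4,110,130,.06) for u in((432,97),(692,62),(722,272),(458,307))];print(np.mean(c,0),[np.linalg.norm(c[i]-c[i-1]).round(4) for i in range(4)])
print("sel",q(368,160,4,110,130,.1),"btn",q(381,272,4,110,130,.08))
plan(.42,-.40,.25,5)
E
```

```text
cam in tool [ 0.0826 -0.0008 -0.1506] axes [[-0.    -0.955 -0.296]
 [ 1.     0.    -0.002]
 [ 0.002 -0.296  0.955]]
iA [ 0.506 -0.308  0.014] 0.055 12.6
iB [ 0.428 -0.306  0.014] 0.057 -165.3
iC [ 0.359 -0.294  0.014] 0.057 17.0
plate [ 0.60168101 -0.03674181  0.06      ] 0.18351047798399206 y axis angle 97.14259075854466
[ 0.60164908 -0.03634262  0.06      ] [np.float64(0.1507), np.float64(0.1865), np.float64(0.1508), np.float64(0.1877)]
sel [0.61517296 0.10581754 0.1       ] btn [0.53899144 0.09917988 0.08      ]
pos [ 0.2196 -0.558   0.232 ] psi 21.47 tilt 0.07 t 0.2 open 0.0931 F [-0.4  0.2  0.3]
delta tool cm [24.44 -7.37 -1.79] roll 16.47
```

>>> {"name": "carry_out", "arguments": {
  "commands": [
    [[2.6,-1.7,-0.2,0],[2.6,-1.7,-0.2,0],[2.6,-1.7,-0.2,0],[2.6,-1.7,-0.2,0],[2.6,-1.7,-0.2,0],[2.6,-1.7,-0.2,0],[2.6,-1.7,-0.2,0],[2.6,-1.7,-0.2,0],[2.6,-1.7,-0.2,0],[2.6,-1.7,-0.2,0],[0,0,0,4],[0,0,0,4],[0,0,0,0],[0,0,0,0]]
  ],
  "claw": 5
}}

```text
t: 1.37
tool_pos: [0.3994, -0.3048, 0.2525]
orientation: [-3.119, -0.372, 0.0]
force: [0.9, 0.6, 0.0]
opening: 0.0501
```

```bash
python3 - <<'E'
from h import *
s,R=pose();P=robot.camera_params("wrist");im=robot.read_camera("wrist");cv2.imwrite("pics/w1.png",cv2.resize(im[:,:,::-1],None,fx=1.5,fy=1.5))
np.save("w1.npy",im);np.savez("w1p.npz",**P)
plan(.428,-.306,.1,14)
g=cv2.cvtColor(im,cv2.COLOR_RGB2HSV)
m=((g[...,1]<60)&(g[...,2]>90)).astype(np.uint8)
print(m.sum())
E
```

```text
pos [ 0.3992 -0.305   0.2525] psi 13.6 tilt 0.02 t 1.42 open 0.05 F [ 0.3 -0.1  0. ]
delta tool cm [ 2.78  0.78 15.25] roll -0.4
123183
```

View pics/w1.png

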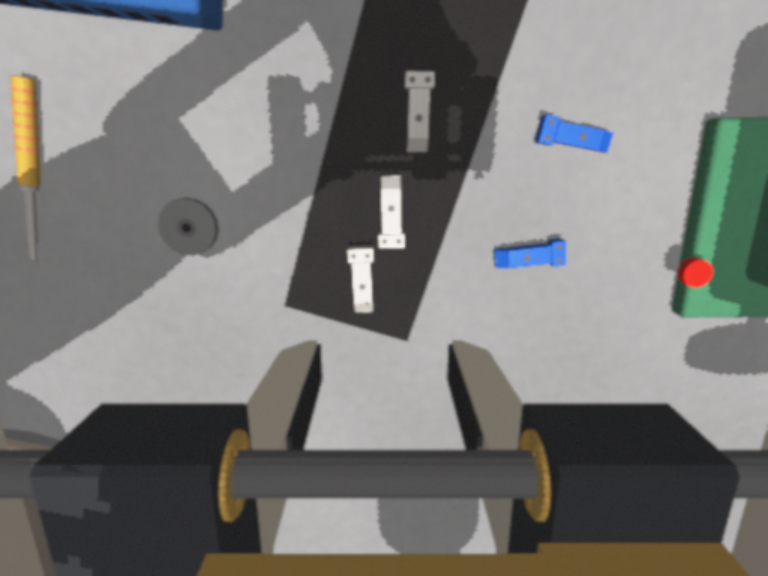

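```bash
python3 - <<'E'
from h import *
P=np.load("w1p.npz")
for n,a,b in(("A",(419.5,71),(418,152)),("B",(391.5,248),(391,176)),("C",(360,248),(363.5,312))):
    A=unproj(P,np.array(a)/1.5,.015);B=unproj(P,np.array(b)/1.5,.009);print(n,((A+B)/2).round(4),np.linalg.norm(A-B).round(3),np.degrees(np.arctan2(*(A-B)[1::-1])).round(1))
    h={"A":(418.5,118),"B":(391,209),"C":(362,287)}[n];print(" hole",unproj(P,np.array(h)/1.5,.017).round(4))
E
```

```text
A [ 0.5081 -0.3056  0.012 ] 0.06 14.1
 hole [ 0.504  -0.3062  0.017 ]
B [ 0.426  -0.3033  0.012 ] 0.06 -165.8
 hole [ 0.4295 -0.3022  0.017 ]
C [ 0.3611 -0.2924  0.012 ] 0.061 15.4
 hole [ 0.3573 -0.2937  0.017 ]
```

>>> {"name": "carry_out", "arguments": {
  "commands": [
    [[1.31,0.335,2,0],[1.31,0.335,2,0],[1.31,0.335,2,0],[1.31,0.335,2,0],[1.31,0.335,2,0],[1.31,0.335,2,0],[1.31,0.335,2,0],[1.31,0.335,2,0],[0,0,0,0],[0,0,0,0]]
  ],
  "claw": 4.5
}}

```text
t: 2.25
tool_pos: [0.5063, -0.3061, 0.091]
orientation: [-3.117, -0.37, 0.005]
force: [-0.1, -0.2, 0.4]
opening: 0.0453
```

```bash
cat > look.py <<'E'
from h import *
import sys
n=sys.argv[1]
for c in sys.argv[2:]:
    im=robot.read_camera(c);f=1.5;cv2.imwrite(f"pics/{n}_{c}.png",cv2.resize(im[:,:,::-1],None,fx=f,fy=f))
plan(.5075,-.3065,.02,14)
E
python3 look.py a1 wrist
```

```text
pos [ 0.5069 -0.3068  0.0927] psi 13.52 tilt 0.07 t 2.3 open 0.0448 F [0.  0.  0.5]
delta tool cm [ 0.07 -0.01  7.27] roll -0.48
```

View pics/a1_wrist.png

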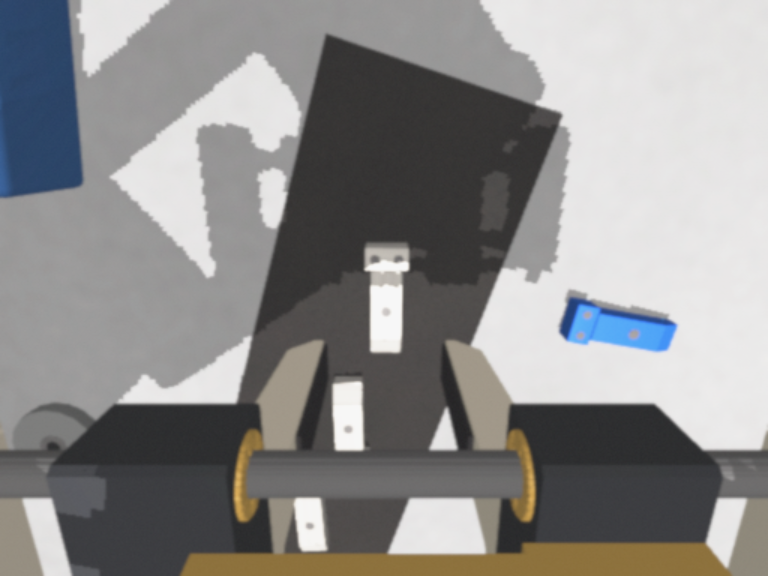

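The insert (386,300) sits on the jaws' centre line. I'll descend and grip.

>>> {"name": "carry_out", "arguments": {
  "commands": [
    [[0,0,1.4,0],[0,0,1.4,0],[0,0,1.4,0],[0,0,1.4,0],[0.1,0,1,0],[0,0,0.6,0],[0,0,0,0],[0,0,0,0],[0,0,0,0]]
  ]
}}

```text
t: 3.05
tool_pos: [0.509, -0.3067, 0.0212]
orientation: [3.119, 0.369, 0.001]
force: [-0.2, 0.1, 0.1]
opening: 0.0449
```

>>> {"name": "carry_out", "arguments": {
  "commands": [
    [[0,0,0,0],[0,0,0,0],[0,0,0,0],[0,0,0,0],[0,0,0,0],[0,0,0,0],[0,0,0,0],[0,0,0,0]]
  ],
  "claw": 0.5,
  "grip_force": 40
}}

```text
t: 3.72
tool_pos: [0.5086, -0.3065, 0.0209]
orientation: [3.12, 0.369, 0.0]
force: [0.2, 1.0, 2.1]
opening: 0.0154
```

```bash
python3 look.py a2 wrist
```

```text
pos [ 0.5086 -0.3065  0.0209] psi 13.47 tilt 0.02 t 3.77 open 0.0155 F [-0.7  1.   2.1]
delta tool cm [-0.11 -0.02  0.09] roll -0.53
```

View pics/a2_wrist.png

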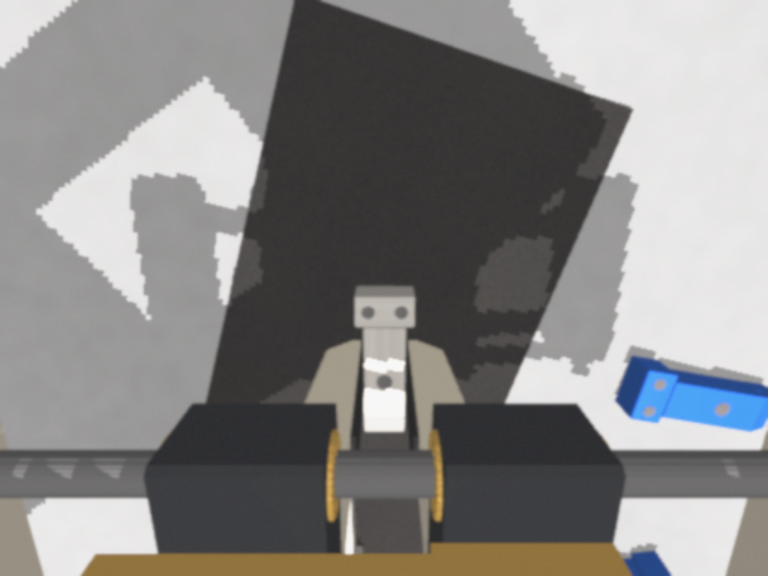

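>>> {"name": "carry_out", "arguments": {
  "commands": [
    [[0,0,-1,0],[0,0,-2,0],[0,0,-2.5,0],[0,0,-2.5,0],[0,0,-2.5,0],[0,0,-2,0],[0,0,-1.5,0],[0,0,0,0],[0,0,0,0]]
  ]
}}

```text
t: 4.52
tool_pos: [0.509, -0.3067, 0.1617]
orientation: [3.118, 0.368, 0.002]
force: [-0.2, -0.3, -1.7]
opening: 0.0155
```

>>> {"name": "carry_out", "arguments": {
  "commands": [
    [[1.06,-1.94,0,0],[1.06,-1.94,0,0],[1.06,-1.94,0,0],[1.06,-1.94,0,0],[1.06,-1.94,0,0],[1.06,-1.94,0,0],[1.06,-1.94,0,0],[1.06,-1.94,0,0],[1.06,-1.94,0,0],[1.06,-1.94,0,0],[1.06,-1.94,0,0],[1.06,-1.94,0,0],[1.06,-1.94,0,0],[1.06,-1.94,0,0],[1.06,-1.94,0,0],[0,0,0,3.2],[0,0,0,3.2],[0,0,0,0],[0,0,0,0],[0,0,0,0]]
  ]
}}

```text
t: 6.18
tool_pos: [0.5947, 0.0135, 0.1595]
orientation: [-3.135, -0.196, 0.003]
force: [0.3, 0.5, -1.6]
opening: 0.0152
```

```bash
sed -i 's/^plan.*/a=list(map(float,open("tgt").read().split()));plan(*a)/' look.py; echo .5955 .0131 .0785 7.1 >tgt; python3 look.py a3 wrist
```

```text
pos [0.5949 0.0134 0.1598] psi 7.13 tilt 0.07 t 6.23 open 0.0156 F [ 0.1  0.1 -1.2]
delta tool cm [0.07 0.04 8.13] roll 0.03
```

View pics/a3_wrist.png

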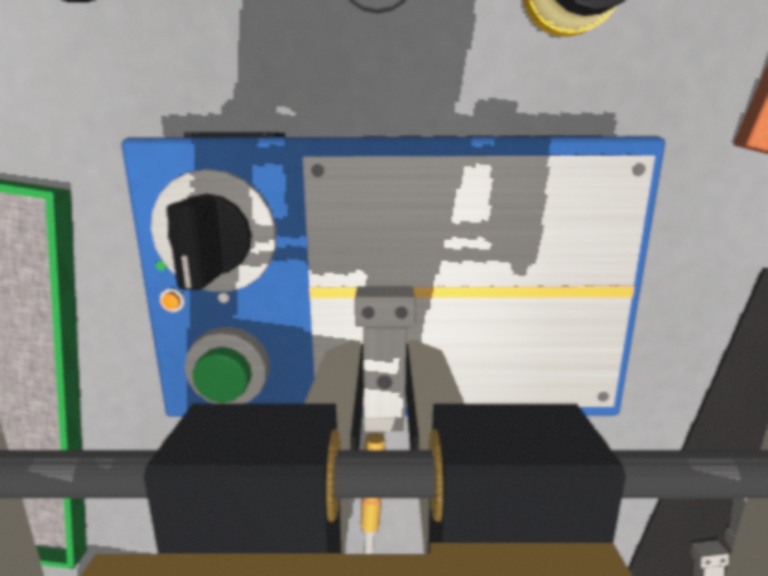

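The held insert is square to the strip. Strip right edge (634,292), insert foot (384,305). Lowering.

>>> {"name": "carry_out", "arguments": {
  "commands": [
    [[0.1,0,1.5,0],[0,0,1.5,0],[0,0,1.5,0],[0,0,1.5,0],[0,0,1,0],[0,0,0.6,0],[0,0,0.4,0],[0,0,0,0],[0,0,0,0],[0,0,0,0]]
  ]
}}

```text
t: 7.07
tool_pos: [0.597, 0.0137, 0.0817]
orientation: [3.135, 0.194, 0.002]
force: [0.5, -0.1, -1.1]
opening: 0.0153
```

```bash
python3 look.py a4
```

```text
pos [0.597  0.0137 0.0817] psi 7.08 tilt 0.09 t 7.07 open 0.0153 F [ 0.5 -0.1 -1.1]
delta tool cm [-0.16  0.04  0.32] roll -0.02
```

>>> {"name": "carry_out", "arguments": {
  "commands": [
    [[-0.1,0,0.15,0],[0,0,0.15,0],[0,0,0,0],[0,0,0,0]]
  ]
}}

```text
t: 7.4
tool_pos: [0.5955, 0.0136, 0.0779]
orientation: [3.136, 0.194, 0.001]
force: [-0.3, -0.4, -1.7]
opening: 0.0159
```

```bash
python3 look.py a4
```

```text
pos [0.5955 0.0136 0.0779] psi 7.08 tilt 0.02 t 7.4 open 0.0159 F [-0.3 -0.4 -1.7]
delta tool cm [-0.01  0.05 -0.06] roll -0.02
```

>>> {"name": "carry_out", "arguments": {
  "commands": [
    [[0,0,0.05,0],[0,0,0.05,0],[0,0,0,0],[0,0,0,0]]
  ]
}}

```text
t: 7.73
tool_pos: [0.5955, 0.0137, 0.0778]
orientation: [3.136, 0.194, 0.001]
force: [-3.9, 0.2, 7.1]
opening: 0.0155
```

>>> {"name": "carry_out", "arguments": {
  "commands": [
    [[0,0,0,0],[0,0,0,0],[0,0,0,0],[0,0,0,0],[0,0,0,0],[0,0,-1,0],[0,0,-1.5,0],[0,0,-2,0],[0,0,-2,0],[0,0,-2,0],[0,0,0,0],[0,0,0,0]]
  ],
  "claw": 3.6
}}

```text
t: 8.73
tool_pos: [0.5966, 0.0136, 0.1638]
orientation: [3.135, 0.194, 0.006]
force: [-0.5, -1.3, -0.6]
opening: 0.0362
```

```bash
echo .428 -.3035 .16 14 >tgt; python3 look.py a5 wrist top
```

```text
pos [0.5949 0.0137 0.1609] psi 7.07 tilt 0.06 t 8.83 open 0.0361 F [-1.3 -0.3 -0.5]
delta tool cm [-20.47  29.42   0.11] roll -6.93
```

View pics/a5_wrist.png

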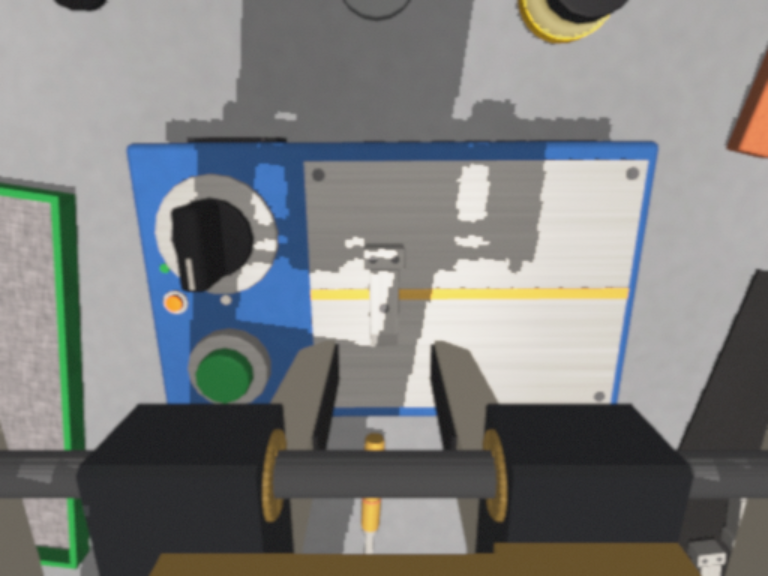

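View pics/a5_top.png

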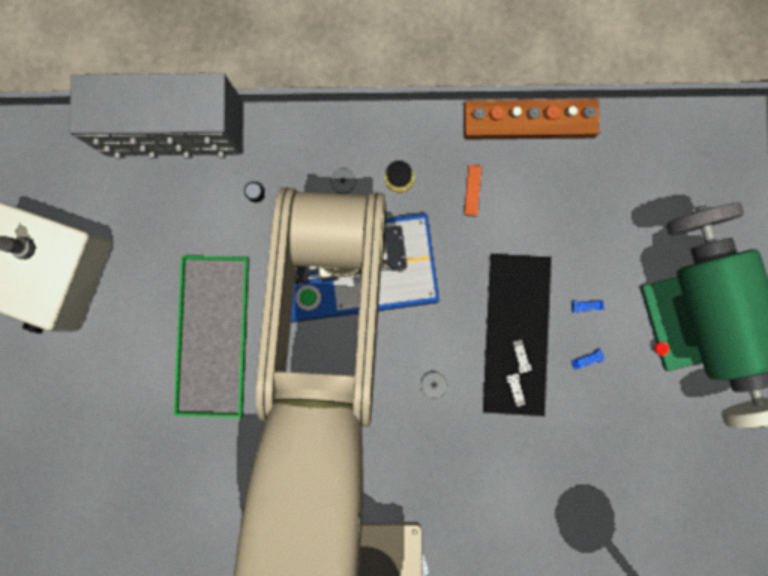

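Insert A lies across the strip at wrist pixels (383,247) to (383,343), with the strip at row 294. B and C are unchanged in the top view. Moving to B.

>>> {"name": "carry_out", "arguments": {
  "commands": [
    [[-1.37,1.96,0,0],[-1.37,1.96,0,0],[-1.37,1.96,0,0],[-1.37,1.96,0,0],[-1.37,1.96,0,0],[-1.37,1.96,0,0],[-1.37,1.96,0,0],[-1.37,1.96,0,0],[-1.37,1.96,0,0],[-1.37,1.96,0,0],[-1.37,1.96,0,0],[-1.37,1.96,0,0],[-1.37,1.96,0,0],[-1.37,1.96,0,0],[-1.37,1.96,0,0],[0,0,0,-3.5],[0,0,0,-3.5],[0,0,0,0],[0,0,0,0],[0,0,0,0]]
  ]
}}

```text
t: 10.5
tool_pos: [0.4273, -0.3029, 0.1608]
orientation: [-3.117, -0.382, 0.002]
force: [0.3, -0.4, -0.6]
opening: 0.036
```

```bash
echo .4275 -.3035 .02 14 >tgt; python3 look.py b1 wrist
```

```text
pos [ 0.4275 -0.3029  0.161 ] psi 14.01 tilt 0.06 t 10.55 open 0.036 F [-0.   0.6  0.2]
delta tool cm [-0.    0.07 14.1 ] roll 0.01
```

View pics/b1_wrist.png

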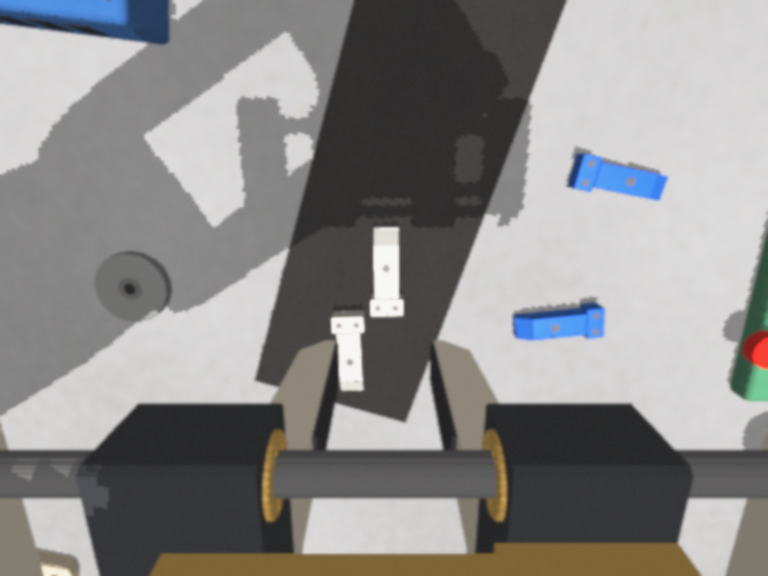

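>>> {"name": "carry_out", "arguments": {
  "commands": [
    [[0,0,2,0],[0,0,2,0],[0,0,2,0],[0,0,2,0],[0,0,2,0],[0,0,1.5,0],[0,0,1.2,0],[0,0,0.8,0],[0,0,0.5,0],[0,0,0,0],[0,0,0,0],[0,0,0,0]]
  ]
}}

```text
t: 11.55
tool_pos: [0.4283, -0.304, 0.0227]
orientation: [3.117, 0.385, 0.002]
force: [-0.3, -0.1, -0.3]
opening: 0.036
```

>>> {"name": "carry_out", "arguments": {
  "commands": [
    [[0,0,0,0],[0,0,0,0],[0,0,0,0],[0,0,0,0],[0,0,0,0],[0,0,0,0],[0,0,0,0],[0,0,0,0]]
  ],
  "claw": 0.5,
  "grip_force": 40
}}

```text
t: 12.22
tool_pos: [0.4278, -0.3036, 0.022]
orientation: [3.117, 0.385, 0.001]
force: [-0.7, 0.7, 5.0]
opening: 0.0155
```

>>> {"name": "carry_out", "arguments": {
  "commands": [
    [[0,0,-1,0],[0,0,-2,0],[0,0,-2.5,0],[0,0,-2.5,0],[0,0,-2.5,0],[0,0,-2,0],[0,0,-1.5,0],[0,0,0,0],[0,0,0,0]]
  ]
}}

```text
t: 12.97
tool_pos: [0.428, -0.3037, 0.1624]
orientation: [3.117, 0.385, 0.002]
force: [-0.4, 0.4, -1.0]
opening: 0.0161
```

```bash
echo .6017 -.0365 .16 7.1 >tgt; python3 look.py b2 wrist
```

```text
pos [ 0.4273 -0.3031  0.161 ] psi 14.07 tilt 0.04 t 13.02 open 0.016 F [-0.4  0.4 -1.6]
delta tool cm [ 23.4  -21.62   0.1 ] roll 6.97
```

View pics/b2_wrist.png

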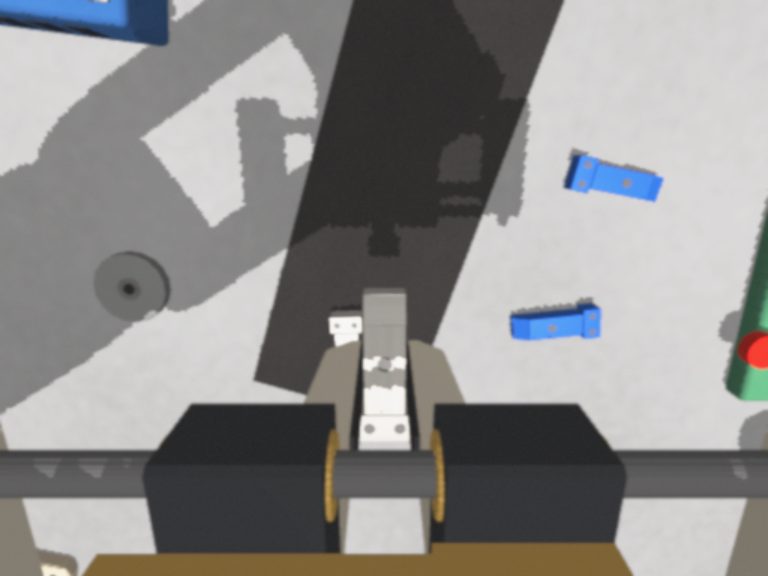

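>>> {"name": "carry_out", "arguments": {
  "commands": [
    [[1.8,-1.66,0,0],[1.8,-1.66,0,0],[1.8,-1.66,0,0],[1.8,-1.66,0,0],[1.8,-1.66,0,0],[1.8,-1.66,0,0],[1.8,-1.66,0,0],[1.8,-1.66,0,0],[1.8,-1.66,0,0],[1.8,-1.66,0,0],[1.8,-1.66,0,0],[1.8,-1.66,0,0],[1.8,-1.66,0,0],[0,0,0,3.5],[0,0,0,3.5],[0,0,0,0],[0,0,0,0],[0,0,0,0]]
  ]
}}

```text
t: 14.52
tool_pos: [0.6013, -0.0373, 0.1604]
orientation: [-3.135, -0.196, 0.003]
force: [-0.1, -1.0, -0.9]
opening: 0.0155
```

```bash
echo .6017 -.0365 .0785 7.1 >tgt; python3 look.py b3 wrist
```

```text
pos [ 0.6015 -0.0374  0.1607] psi 7.14 tilt 0.08 t 14.57 open 0.0157 F [ 0.6  0.4 -1.9]
delta tool cm [ 0.04 -0.08  8.22] roll 0.04
```

View pics/b3_wrist.png

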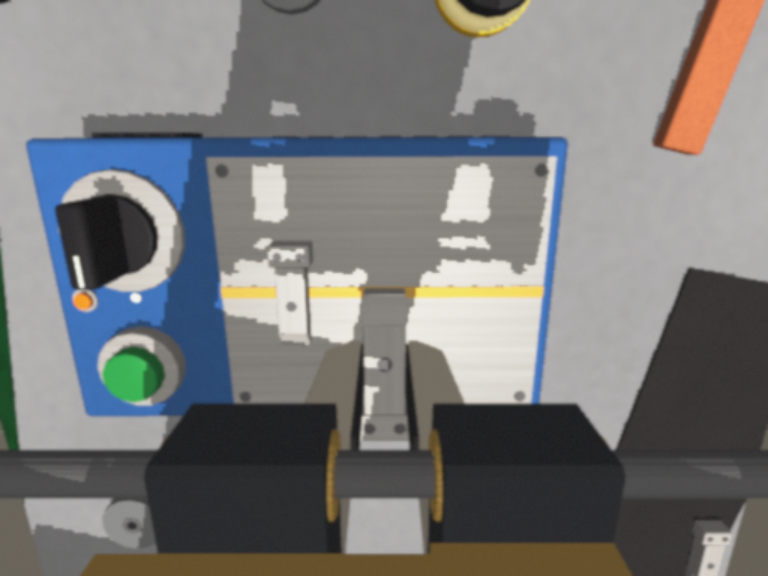

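>>> {"name": "carry_out", "arguments": {
  "commands": [
    [[0,-0.1,1.5,0],[0,0,1.5,0],[0,0,1.5,0],[0,0,1.5,0],[0,0,1,0],[0,0,0.5,0],[0,0,0.3,0],[0,0,0.2,0],[0,0,0.1,0],[0,0,0,0],[0,0,0,0],[0,0,0,0]]
  ]
}}

```text
t: 15.57
tool_pos: [0.6025, -0.0362, 0.0814]
orientation: [3.135, 0.194, 0.002]
force: [0.4, -0.6, -0.2]
opening: 0.0157
```

```bash
python3 look.py b3
```

```text
pos [ 0.6025 -0.0362  0.0814] psi 7.08 tilt 0.06 t 15.57 open 0.0157 F [ 0.4 -0.6 -0.2]
delta tool cm [-0.08  0.02  0.29] roll -0.02
```

>>> {"name": "carry_out", "arguments": {
  "commands": [
    [[0,0,0.1,0],[0,0,0.1,0],[0,0,0,0],[0,0,0,0],[0,0,0,0]]
  ]
}}

```text
t: 15.98
tool_pos: [0.6023, -0.0362, 0.0791]
orientation: [3.135, 0.194, 0.001]
force: [-1.4, 0.1, 3.5]
opening: 0.0156
```

>>> {"name": "carry_out", "arguments": {
  "commands": [
    [[0,0,0,0],[0,0,0,0],[0,0,0,0],[0,0,0,0],[0,0,0,0],[0,0,-1,0],[0,0,-1.5,0],[0,0,-2,0],[0,0,-2,0],[0,0,-2,0],[0,0,0,0],[0,0,0,0]]
  ],
  "claw": 3.1
}}

```text
t: 16.98
tool_pos: [0.6033, -0.0363, 0.1659]
orientation: [3.135, 0.194, 0.006]
force: [-0.7, -0.7, -0.8]
opening: 0.0314
```

```bash
echo .3605 -.293 .16 15 >tgt; python3 look.py b4 wrist
```

```text
pos [ 0.6022 -0.0362  0.1641] psi 7.08 tilt 0.06 t 17.03 open 0.0308 F [-0.1 -0.3 -0.4]
delta tool cm [-27.15  22.51   0.39] roll -7.92
```

View pics/b4_wrist.png

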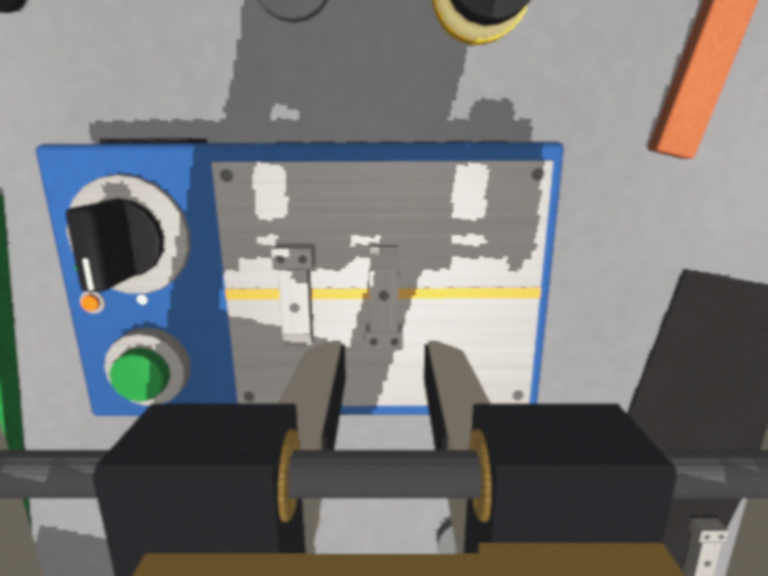

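B lies in the middle at (383,250) to (383,347), square, next to A. Going for C.

>>> {"name": "carry_out", "arguments": {
  "commands": [
    [[-1.81,1.5,0,0],[-1.81,1.5,0,0],[-1.81,1.5,0,0],[-1.81,1.5,0,0],[-1.81,1.5,0,0],[-1.81,1.5,0,0],[-1.81,1.5,0,0],[-1.81,1.5,0,0],[-1.81,1.5,0,0],[-1.81,1.5,0,0],[-1.81,1.5,0,0],[-1.81,1.5,0,0],[-1.81,1.5,0,0],[-1.81,1.5,0,0],[-1.81,1.5,0,0],[0,0,0,-4],[0,0,0,-4],[0,0,0,0],[0,0,0,0],[0,0,0,0]]
  ],
  "claw": 4
}}

```text
t: 18.7
tool_pos: [0.36, -0.2924, 0.1628]
orientation: [-3.114, -0.409, 0.001]
force: [-1.1, -0.6, 0.1]
opening: 0.0401
```

```bash
echo .3605 -.293 .0205 15 >tgt; python3 look.py c1 wrist
```

```text
pos [ 0.3602 -0.2924  0.163 ] psi 15.0 tilt 0.06 t 18.75 open 0.0401 F [-0.3  0.3 -0.3]
delta tool cm [ 0.03  0.08 14.25] roll -0.0
```

View pics/c1_wrist.png

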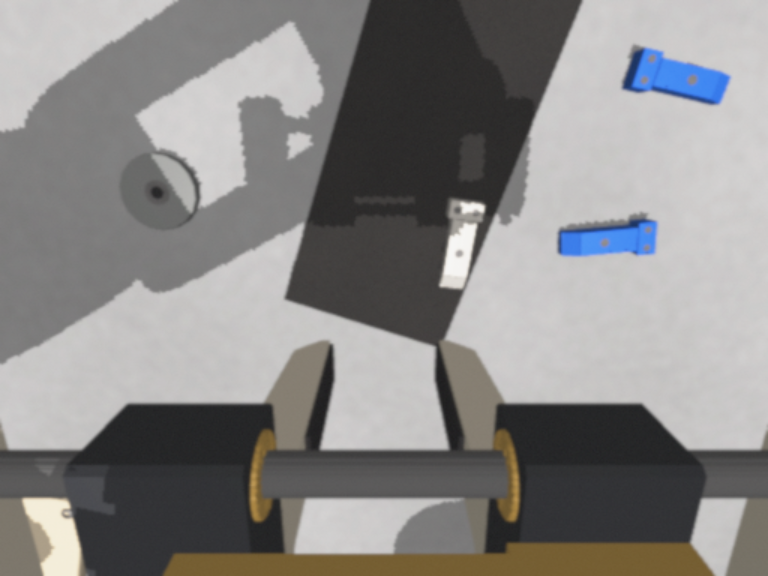

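C has been knocked aside: its foot is now at (467,201) and its nose at (453,288). I'll re-measure it.

```bash
python3 - <<'E'
from h import *
P=robot.camera_params("wrist")
A=unproj(P,np.array((467,201))/1.5,.015);B=unproj(P,np.array((452.5,288))/1.5,.008);m=(A+B)/2
a=np.degrees(np.arctan2(*(A-B)[1::-1]));print(m,np.linalg.norm(A-B),a, unproj(P,np.array((459.5,254))/1.5,.017))
plan(m[0],m[1],.0205,a)
E
```

```text
[ 0.38882794 -0.33564749  0.0115    ] 0.061445991277880765 9.664407563144593 [ 0.384786   -0.33608084  0.017     ]
pos [ 0.3602 -0.2924  0.163 ] psi 15.0 tilt 0.06 t 18.75 open 0.0401 F [-0.3  0.3 -0.3]
delta tool cm [ 1.66  4.93 14.25] roll 5.33
```

>>> {"name": "carry_out", "arguments": {
  "commands": [
    [[0.83,2.46,2,0],[0.83,2.46,2,0],[0,0,0,5.3],[0,0,0,0],[0,0,0,0],[0,0,0,0]]
  ]
}}

```text
t: 19.25
tool_pos: [0.3894, -0.336, 0.1245]
orientation: [3.129, 0.271, 0.001]
force: [-0.8, 0.6, -0.1]
opening: 0.0402
```

```bash
echo .388 -.3358 .0205 9.7 >tgt; python3 look.py c2 wrist
```

```text
pos [ 0.3895 -0.3362  0.1249] psi 9.89 tilt 0.12 t 19.3 open 0.0403 F [-0.2 -0.4  0. ]
delta tool cm [-0.16 -0.08 10.44] roll 0.19
```

View pics/c2_wrist.png

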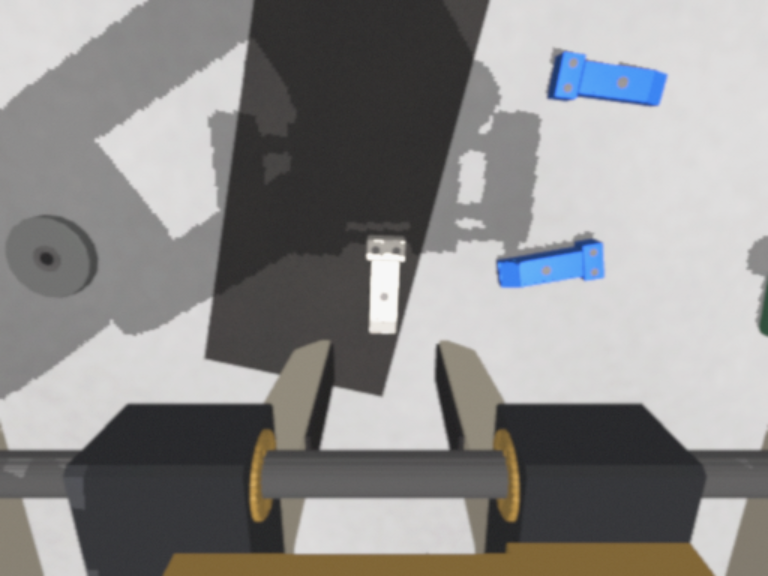

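Now well aligned (386,240) to (382,333). Descending.

>>> {"name": "carry_out", "arguments": {
  "commands": [
    [[-0.1,0,1.7,1],[0,0,1.7,0],[0,0,1.7,0],[0,0,1.7,0],[0,0,1.5,0],[0,0,1,0],[0,0,0.6,0],[0,0,0.5,0],[0,0,0,0],[0,0,0,0],[0,0,0,0]]
  ]
}}

```text
t: 20.22
tool_pos: [0.3886, -0.3368, 0.0206]
orientation: [3.131, 0.241, 0.001]
force: [-0.5, 0.4, 0.2]
opening: 0.0403
```

>>> {"name": "carry_out", "arguments": {
  "commands": [
    [[0,0,0,0],[0,0,0,0],[0,0,0,0],[0,0,0,0],[0,0,0,0],[0,0,0,0],[0,0,0,0],[0,0,0,0]]
  ],
  "claw": 0.5,
  "grip_force": 40
}}

```text
t: 20.88
tool_pos: [0.3882, -0.3364, 0.0198]
orientation: [3.132, 0.24, 0.0]
force: [0.5, 0.7, 2.3]
opening: 0.0154
```

>>> {"name": "carry_out", "arguments": {
  "commands": [
    [[0,0,-1,0],[0,0,-2,0],[0,0,-2.5,0],[0,0,-2.5,0],[0,0,-2.5,0],[0,0,-2,0],[0,0,-1.5,0],[0,0,0,0],[0,0,0,0]]
  ]
}}

```text
t: 21.63
tool_pos: [0.3885, -0.3367, 0.1606]
orientation: [3.131, 0.24, 0.002]
force: [-0.1, -0.2, -1.4]
opening: 0.0155
```

```bash
echo .6079 -.0861 .16 7.1 >tgt; python3 look.py c3 wrist
```

```text
pos [ 0.3879 -0.336   0.1591] psi 8.78 tilt 0.02 t 21.68 open 0.0154 F [-0.8 -0.  -1.3]
delta tool cm [ 25.56 -21.34  -0.09] roll 1.68
```

View pics/c3_wrist.png

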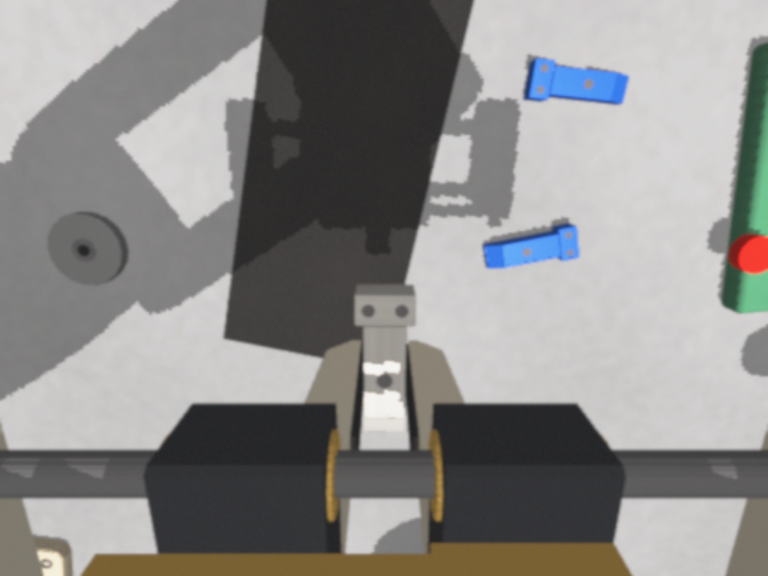

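>>> {"name": "carry_out", "arguments": {
  "commands": [
    [[1.82,-1.52,0,0],[1.82,-1.52,0,0],[1.82,-1.52,0,0],[1.82,-1.52,0,0],[1.82,-1.52,0,0],[1.82,-1.52,0,0],[1.82,-1.52,0,0],[1.82,-1.52,0,0],[1.82,-1.52,0,0],[1.82,-1.52,0,0],[1.82,-1.52,0,0],[1.82,-1.52,0,0],[1.82,-1.52,0,0],[1.82,-1.52,0,0],[0,0,0,1.7],[0,0,0,0],[0,0,0,0],[0,0,0,0]]
  ]
}}

```text
t: 23.18
tool_pos: [0.6064, -0.0874, 0.1583]
orientation: [-3.135, -0.194, 0.004]
force: [-0.7, -0.4, -0.9]
opening: 0.0156
```

```bash
echo .6079 -.0861 .077 7.1 >tgt; python3 look.py c4 wrist
```

```text
pos [ 0.6066 -0.0876  0.1587] psi 7.06 tilt 0.09 t 23.23 open 0.0156 F [-0.4  0.3 -1.4]
delta tool cm [ 0.16 -0.13  8.17] roll -0.04
```

View pics/c4_wrist.png

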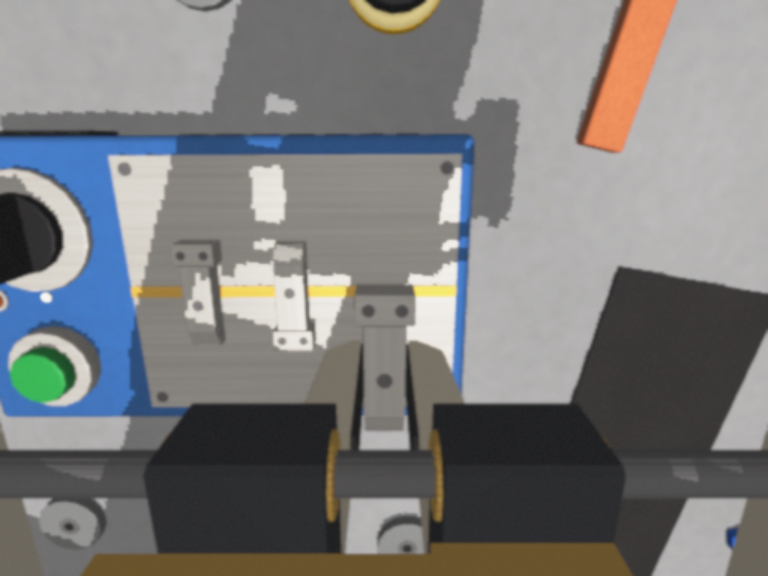

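>>> {"name": "carry_out", "arguments": {
  "commands": [
    [[0.1,-0.1,1.5,0],[0,0,1.5,0],[0,0,1.5,0],[0,0,1.5,0],[0,0,1,0],[0,0,0.5,0],[0,0,0.3,0],[0,0,0.2,0],[0,0,0.1,0],[0,0,0,0],[0,0,0,0],[0,0,0,0],[0,0,0,0]]
  ]
}}

```text
t: 24.32
tool_pos: [0.6087, -0.086, 0.0791]
orientation: [3.135, 0.194, 0.001]
force: [0.3, -0.3, -0.4]
opening: 0.0156
```

```bash
python3 look.py c4
```

```text
pos [ 0.6087 -0.086   0.0791] psi 7.08 tilt 0.05 t 24.32 open 0.0156 F [ 0.3 -0.3 -0.4]
delta tool cm [-0.08  0.    0.21] roll -0.02
```

>>> {"name": "carry_out", "arguments": {
  "commands": [
    [[0,0,0.08,0],[0,0,0.08,0],[0,0,0,0],[0,0,0,0],[0,0,0,0]]
  ]
}}

```text
t: 24.73
tool_pos: [0.6083, -0.0859, 0.077]
orientation: [-3.136, -0.194, 0.0]
force: [0.5, 0.2, -0.3]
opening: 0.0156
```

>>> {"name": "carry_out", "arguments": {
  "commands": [
    [[0,0,0,0],[0,0,0,0],[0,0,0,0],[0,0,0,0],[0,0,0,0],[0,0,-1,0],[0,0,-1.5,0],[0,0,-2,0],[0,0,-2,0],[0,0,-2,0],[0,0,-1.5,0],[0,0,0,0],[0,0,0,0]]
  ],
  "claw": 3.1
}}

```text
t: 25.82
tool_pos: [0.6092, -0.0862, 0.1786]
orientation: [3.135, 0.194, 0.005]
force: [0.1, -0.0, -0.0]
opening: 0.0311
```

```bash
echo .6187 .1097 .18 7.1 >tgt; python3 look.py c5 wrist
```

```text
pos [ 0.6083 -0.086   0.177 ] psi 7.07 tilt 0.02 t 25.87 open 0.0311 F [0.4 0.1 0.2]
delta tool cm [  3.44 -19.29  -0.31] roll -0.03
```

View pics/c5_wrist.png

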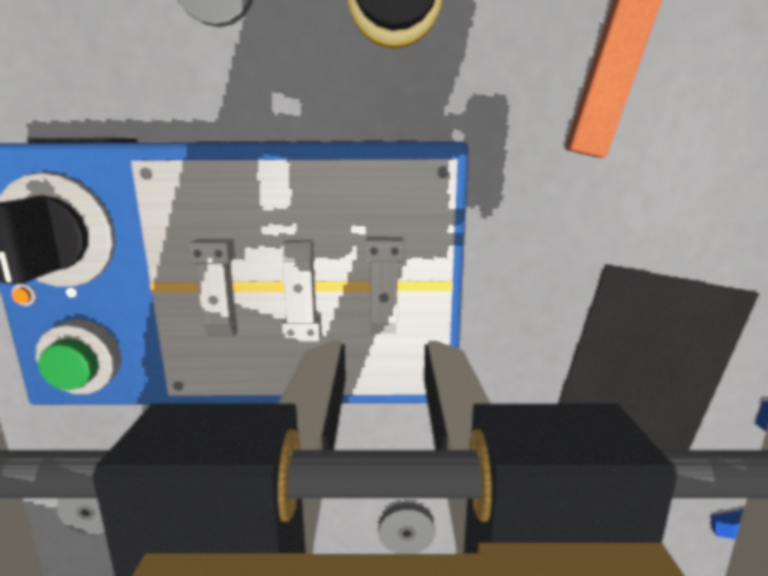

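All three lie across the strip (row 287): (212,290), (299,290) and (384,285). Next is the selector.

>>> {"name": "carry_out", "arguments": {
  "commands": [
    [[0.34,-1.93,0,0],[0.34,-1.93,0,0],[0.34,-1.93,0,0],[0.34,-1.93,0,0],[0.34,-1.93,0,0],[0.34,-1.93,0,0],[0.34,-1.93,0,0],[0.34,-1.93,0,0],[0.34,-1.93,0,0],[0.34,-1.93,0,0],[0,0,0,0],[0,0,0,0],[0,0,0,0]]
  ],
  "claw": 4.5
}}

```text
t: 26.95
tool_pos: [0.6176, 0.1092, 0.1756]
orientation: [3.135, 0.194, -0.003]
force: [-0.4, -0.3, 0.6]
opening: 0.0451
```

```bash
echo .6187 .1097 .09 7.1 >tgt; python3 look.py d1 wrist;python3 -c "
from h import *
print(robot.read_state()['q'])"
```

```text
pos [0.6178 0.1089 0.176 ] psi 7.05 tilt 0.1 t 27.0 open 0.045 F [-0.9  0.2  0.4]
delta tool cm [ 0.11 -0.07  8.6 ] roll -0.05
[ 9.29788909e-02  2.35939847e-01  1.47359094e+00 -3.89378992e-04
  1.43373777e+00  1.54079416e+00]
```

View pics/d1_wrist.png

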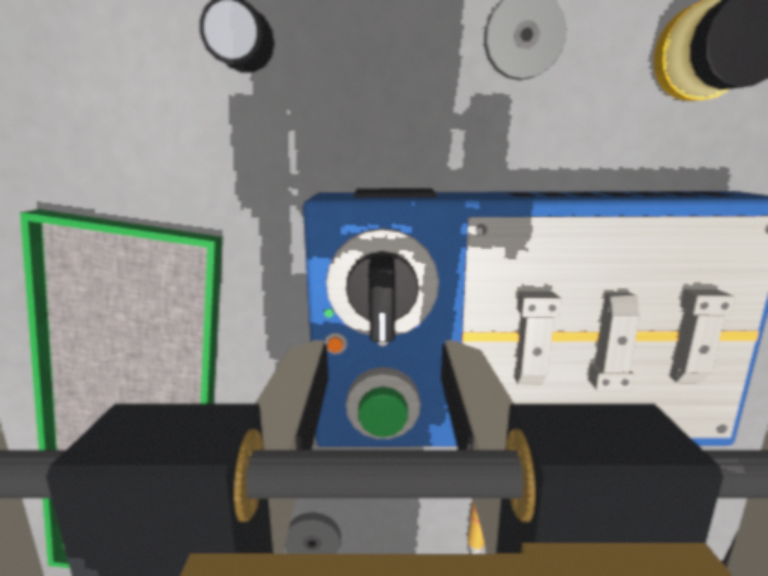

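>>> {"name": "carry_out", "arguments": {
  "commands": [
    [[0.1,0,1.5,0],[0,0,1.5,0],[0,0,1.5,0],[0,0,1.5,0],[0,0,1.2,0],[0,0,0.8,0],[0,0,0.4,0],[0,0,0,0],[0,0,0,0],[0,0,0,0]]
  ]
}}

```text
t: 27.83
tool_pos: [0.6201, 0.1099, 0.0942]
orientation: [-3.136, -0.194, -0.003]
force: [0.3, 0.6, -1.0]
opening: 0.0449
```

>>> {"name": "carry_out", "arguments": {
  "commands": [
    [[0,0,0,0],[0,0,0,0],[0,0,0,0],[0,0,0,0],[0,0,0,0],[0,0,0,0],[0,0,0,0],[0,0,0,0]]
  ],
  "claw": 0.5,
  "grip_force": 20
}}

```text
t: 28.5
tool_pos: [0.6193, 0.1106, 0.0932]
orientation: [-3.135, -0.194, -0.0]
force: [-1.4, 4.4, 2.3]
opening: 0.0138
```

>>> {"name": "carry_out", "arguments": {
  "commands": [
    [[0,0,0,4],[0,0,0,4],[0,0,0,4],[0,0,0,4],[0,0,0,4],[0,0,0,4],[0,0,0,4],[0,0,0,4],[0,0,0,4],[0,0,0,4],[0,0,0,4],[0,0,0,4],[0,0,0,4],[0,0,0,2],[0,0,0,0],[0,0,0,0]]
  ]
}}

```text
t: 29.83
tool_pos: [0.6191, 0.1102, 0.0932]
orientation: [-2.883, 1.249, 0.001]
force: [-2.1, 3.2, 3.6]
opening: 0.0138
```

>>> {"name": "carry_out", "arguments": {
  "commands": [
    [[0,0,0,0],[0,0,0,0],[0,0,0,0],[0,0,0,0],[0,0,0,0],[0,0,-1,0],[0,0,-2,0],[0,0,-2,0],[0,0,-2,0],[0,0,-1.5,0],[0,0,0,0],[0,0,0,0]]
  ],
  "claw": 4.5
}}

```text
t: 30.83
tool_pos: [0.6202, 0.1099, 0.1796]
orientation: [-2.881, 1.25, -0.004]
force: [-0.3, -0.9, -1.0]
opening: 0.0449
```

```bash
echo .539 .0999 .12 7.1 >tgt; python3 look.py d2 wrist
```

```text
pos [0.6193 0.1098 0.178 ] psi -46.92 tilt 0.02 t 30.88 open 0.0451 F [-0.7 -0.7 -0.9]
delta tool cm [-4.76  6.54  5.79] roll -54.02
```

View pics/d2_wrist.png

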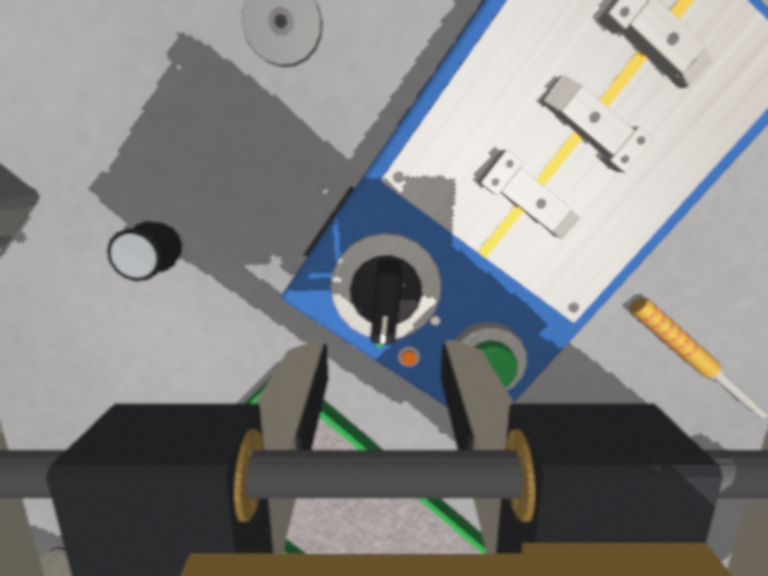

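The selector points at the green dot, so it is on. Now the button, with the jaws closed.

>>> {"name": "carry_out", "arguments": {
  "commands": [
    [[0,0,0,-6.75],[0,0,0,-6.75],[0,0,0,-6.75],[0,0,0,-6.75],[0,0,0,-6.75],[0,0,0,-6.75],[0,0,0,-6.75],[0,0,0,-6.75],[-2,0,0,0],[-2,0,0,0],[-2,0,0,0],[-2,0,0,0],[0,0,1.5,0],[0,0,1.5,0],[0,0,1.5,0],[0,0,1,0],[0,0,0,0],[0,0,0,0],[0,0,0,0]]
  ],
  "claw": 0
}}

```text
t: 32.47
tool_pos: [0.5401, 0.1, 0.1233]
orientation: [3.136, 0.194, 0.0]
force: [-0.1, 0.6, 0.7]
opening: 0.0003
```

```bash
echo .5394 .0998 .094 7.1 >tgt; python3 look.py e1 wrist side
```

```text
pos [0.5406 0.1001 0.124 ] psi 7.08 tilt 0.09 t 32.57 open 0.0003 F [ 0.   0.3 -0.2]
delta tool cm [-0.13  0.01  3.  ] roll -0.02
```

View pics/e1_wrist.png

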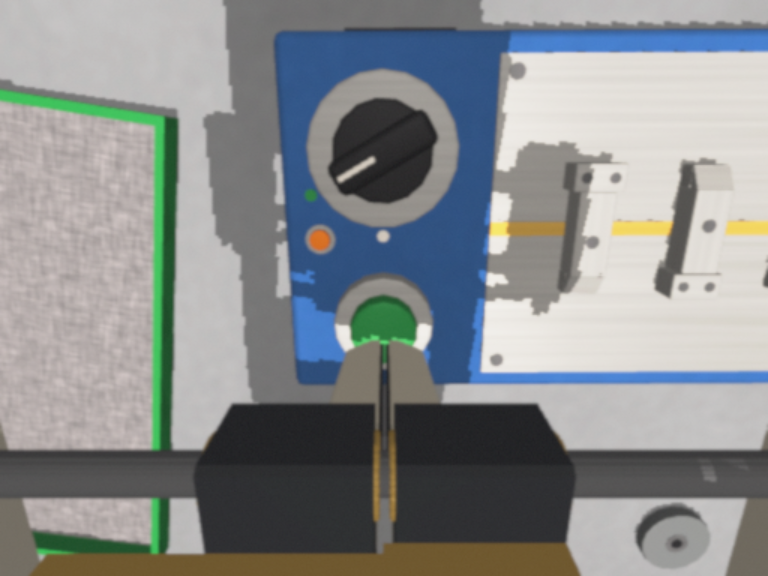

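View pics/e1_side.png

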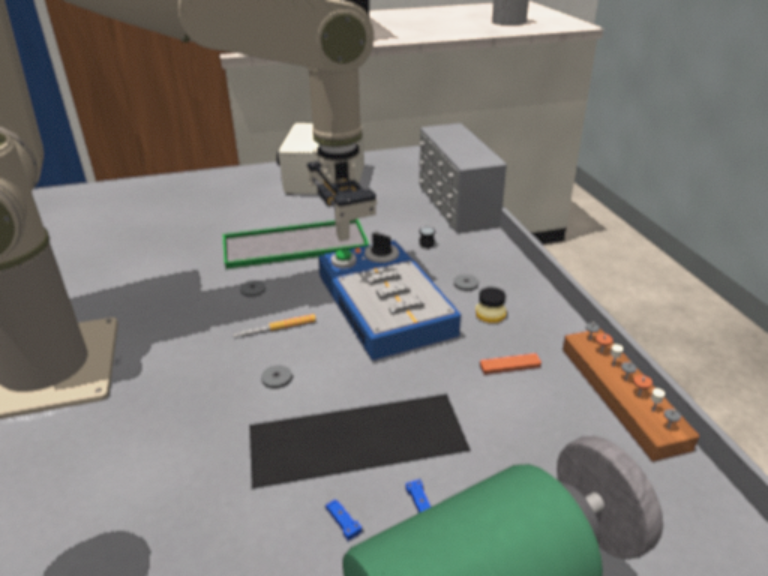

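The selector pointer is on the green dot (310,195), and the jaws are over the button (383,325). Approaching.

>>> {"name": "carry_out", "arguments": {
  "commands": [
    [[-0.1,0,1,0],[0,0,1,0],[0,0,0.5,0],[0,0,0.3,0],[0,0,0.2,0],[0,0,0.2,0],[0,0,0.2,0],[0,0,0,0],[0,0,0,0],[0,0,0,0],[0,0,0,0]]
  ]
}}

```text
t: 33.48
tool_pos: [0.539, 0.0999, 0.0894]
orientation: [-3.136, -0.194, -0.0]
force: [-3.7, -0.4, 3.9]
opening: 0.0003
```

>>> {"name": "carry_out", "arguments": {
  "commands": [
    [[0,0,0.15,0],[0,0,0.15,0],[0,0,0.1,0],[0,0,0,0],[0,0,0,0],[0,0,0,0]]
  ]
}}

```text
t: 33.98
tool_pos: [0.5395, 0.0999, 0.0879]
orientation: [3.135, 0.194, 0.002]
force: [-14.2, -1.4, 27.4]
opening: 0.0007
```

Hit the stop at 27 N, so the button is fully in. Letting it up.

>>> {"name": "carry_out", "arguments": {
  "commands": [
    [[0,0,-0.3,0],[0,0,-0.6,0],[0,0,-1,0],[0,0,-1,0],[0,0,0,0],[0,0,0,0],[0,0,0,0],[0,0,0,0],[0,0,0,0],[0,0,0,0],[0,0,0,0],[0,0,0,0],[0,0,0,0],[0,0,0,0],[0,0,0,0],[0,0,0,0],[0,0,0,0],[0,0,0,0],[0,0,0,0],[0,0,0,0]]
  ]
}}

```text
t: 35.65
tool_pos: [0.5389, 0.0999, 0.114]
orientation: [-3.136, -0.194, -0.0]
force: [-0.5, -1.0, 0.2]
opening: 0.0003
```

```bash
python3 look.py e2 wrist
```

```text
pos [0.5389 0.0999 0.114 ] psi 7.08 tilt 0.0 t 35.7 open 0.0006 F [ 0.2 -0.6 -0.3]
delta tool cm [0.05 0.02 2.  ] roll -0.02
```

View pics/e2_wrist.png

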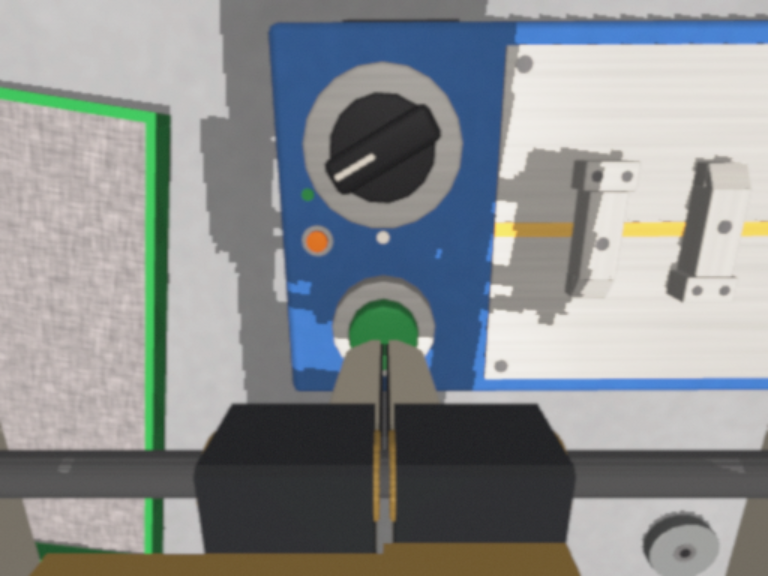

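>>> {"name": "carry_out", "arguments": {
  "commands": [
    [[0,0,0,0],[0,0,0,0],[0,0,0,0],[0,0,0,0],[0,0,0,0],[0,0,0,0],[0,0,0,0],[0,0,0,0],[0,0,0,0],[0,0,0,0],[0,0,0,0],[0,0,0,0],[0,0,0,0],[0,0,0,0],[0,0,0,0],[0,0,0,0],[0,0,0,0],[0,0,0,0],[0,0,0,0],[0,0,0,0]]
  ]
}}

```text
t: 37.37
tool_pos: [0.5389, 0.0999, 0.114]
orientation: [-3.136, -0.194, 0.0]
force: [-0.1, -0.0, -0.9]
opening: 0.0002
```

>>> {"name": "carry_out", "arguments": {
  "commands": [
    [[0,0,0,0],[0,0,0,0],[0,0,0,0],[0,0,0,0],[0,0,0,0],[0,0,0,0],[0,0,0,0],[0,0,0,0],[0,0,0,0],[0,0,0,0]]
  ]
}}

```text
t: 38.2
tool_pos: [0.5389, 0.0999, 0.114]
orientation: [-3.136, -0.194, 0.0]
force: [-0.3, 0.7, -0.5]
opening: 0.0003
```

```bash
python3 - <<'E'
from h import *
im=robot.read_camera("side");crop(im,190,330,140,250,5,"pics/e3.png")
E
```

```text
(no output)
```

View pics/e3.png

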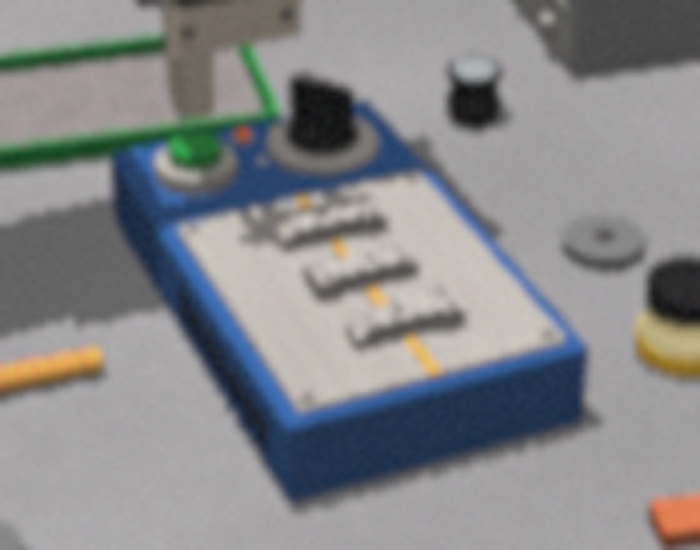

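All three inserts are still across the strip: (330,228), (360,270) and (408,320). The button is up. Second pulse: go down 2.6 cm as before, 2 cm to touch plus 0.65 cm.

>>> {"name": "carry_out", "arguments": {
  "commands": [
    [[0,0,1,0],[0,0,0.6,0],[0,0,0.4,0],[0,0,0.3,0],[0,0,0.2,0],[0,0,0.2,0],[0,0,0.1,0],[0,0,0,0],[0,0,0,0],[0,0,0,0],[0,0,0,0],[0,0,0,0]]
  ]
}}

```text
t: 39.25
tool_pos: [0.5384, 0.0999, 0.088]
orientation: [3.135, 0.194, -0.002]
force: [-13.2, -1.6, 20.9]
opening: 0.0004
```

>>> {"name": "carry_out", "arguments": {
  "commands": [
    [[0,0,-0.4,0],[0,0,-0.6,0],[0,0,-1,0],[0,0,-1,0],[0,0,0,0],[0,0,0,0],[0,0,0,0],[0,0,0,0],[0,0,0,0],[0,0,0,0],[0,0,0,0],[0,0,0,0],[0,0,0,0],[0,0,0,0],[0,0,0,0],[0,0,0,0],[0,0,0,0],[0,0,0,0],[0,0,0,0],[0,0,0,0]]
  ]
}}

```text
t: 40.92
tool_pos: [0.5389, 0.0999, 0.116]
orientation: [-3.136, -0.194, -0.0]
force: [0.0, 0.4, 0.6]
opening: 0.0002
```

>>> {"name": "carry_out", "arguments": {
  "commands": [
    [[0,0,0,0],[0,0,0,0],[0,0,0,0],[0,0,0,0],[0,0,0,0],[0,0,0,0],[0,0,0,0],[0,0,0,0],[0,0,0,0],[0,0,0,0],[0,0,0,0],[0,0,0,0],[0,0,0,0],[0,0,0,0],[0,0,0,0],[0,0,0,0],[0,0,0,0],[0,0,0,0],[0,0,0,0],[0,0,0,0]]
  ]
}}

```text
t: 42.58
tool_pos: [0.5389, 0.0999, 0.116]
orientation: [3.136, 0.194, -0.0]
force: [0.3, -0.1, -0.4]
opening: 0.0005
```

>>> {"name": "carry_out", "arguments": {
  "commands": [
    [[0,0,0,0],[0,0,0,0],[0,0,0,0],[0,0,0,0],[0,0,0,0],[0,0,0,0],[0,0,0,0],[0,0,0,0],[0,0,0,0],[0,0,0,0]]
  ]
}}

```text
t: 43.42
tool_pos: [0.5389, 0.0999, 0.1161]
orientation: [-3.136, -0.194, -0.0]
force: [0.3, 0.1, -0.1]
opening: 0.0006
```

>>> {"name": "carry_out", "arguments": {
  "commands": [
    [[0,0,-2,0],[0,0,-2,0],[0,0,-2,0],[0,0,0,0],[0,0,0,0]]
  ]
}}

```text
t: 43.83
tool_pos: [0.54, 0.1, 0.1774]
orientation: [-3.135, -0.194, -0.005]
force: [-0.9, -0.4, 0.3]
opening: 0.0008
```

```bash
echo .5955 .0137 .16 7.1 >tgt; python3 look.py f1 wrist
```

```text
pos [0.539  0.0999 0.1759] psi 7.07 tilt 0.03 t 43.88 open 0.0006 F [-0.7 -0.6 -0.5]
delta tool cm [4.55 9.25 1.59] roll -0.03
```

View pics/f1_wrist.png

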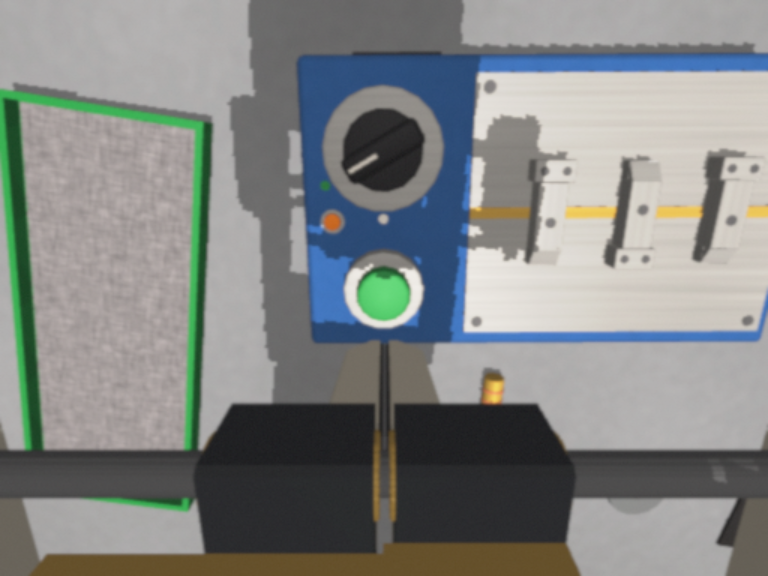

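Both pulses done: button up at (383,293), inserts in place. Now I'll unload, starting with A.

>>> {"name": "carry_out", "arguments": {
  "commands": [
    [[0.91,1.85,0,0],[0.91,1.85,0,0],[0.91,1.85,0,0],[0.91,1.85,0,0],[0.91,1.85,0,0],[0,0,0,0],[0,0,0,0],[0,0,0,0]]
  ],
  "claw": 3.2
}}

```text
t: 44.55
tool_pos: [0.5945, 0.0141, 0.1745]
orientation: [-3.135, -0.193, 0.004]
force: [-0.2, 0.0, 0.8]
opening: 0.0319
```

```bash
echo .5955 .0136 .0785 7.1 >tgt; python3 look.py f2 wrist
```

```text
pos [0.5945 0.0144 0.1749] psi 7.09 tilt 0.12 t 44.6 open 0.0321 F [-0.6  0.8 -0.3]
delta tool cm [0.11 0.1  9.64] roll -0.01
```

View pics/f2_wrist.png

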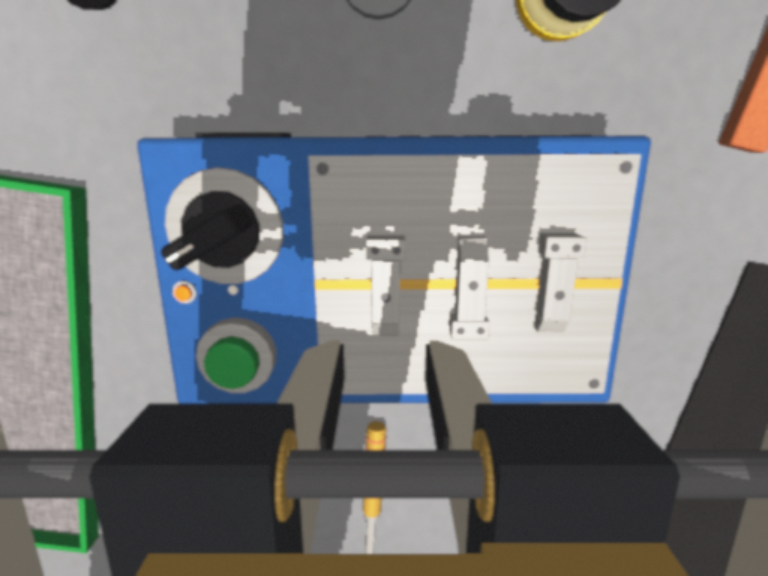

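>>> {"name": "carry_out", "arguments": {
  "commands": [
    [[0.1,0.1,1.5,0],[0,0,1.5,0],[0,0,1.5,0],[0,0,1.5,0],[0,0,1.5,0],[0,0,1,0],[0,0,0.6,0],[0,0,0.4,0],[0,0,0,0],[0,0,0,0],[0,0,0,0]]
  ]
}}

```text
t: 45.52
tool_pos: [0.5972, 0.0128, 0.0821]
orientation: [3.135, 0.194, 0.002]
force: [-0.4, -0.5, -0.5]
opening: 0.032
```

>>> {"name": "carry_out", "arguments": {
  "commands": [
    [[0,0,0,0],[0,0,0,0],[0,0,0,0],[0,0,0,0],[0,0,0,0],[0,0,0,0],[0,0,0,0],[0,0,0,0]]
  ],
  "claw": 0.5,
  "grip_force": 40
}}

```text
t: 46.18
tool_pos: [0.5969, 0.0128, 0.0816]
orientation: [3.136, 0.194, 0.001]
force: [-0.5, 0.8, 4.3]
opening: 0.0152
```

>>> {"name": "carry_out", "arguments": {
  "commands": [
    [[0,0,-0.5,0],[0,0,-1,0],[0,0,-2,0],[0,0,-2.5,0],[0,0,-2,0],[0,0,-1,0],[0,0,0,0],[0,0,0,0]]
  ]
}}

```text
t: 46.85
tool_pos: [0.5967, 0.0128, 0.1712]
orientation: [3.136, 0.194, 0.001]
force: [-0.6, -0.3, -2.0]
opening: 0.0152
```

```bash
echo .56 .294 .16 7.1 >tgt; python3 look.py f3 wrist
```

```text
pos [0.596  0.0128 0.1699] psi 7.07 tilt 0.08 t 46.9 open 0.0153 F [-0.5  0.  -1.3]
delta tool cm [ -0.11 -28.34   0.99] roll -0.03
```

View pics/f3_wrist.png

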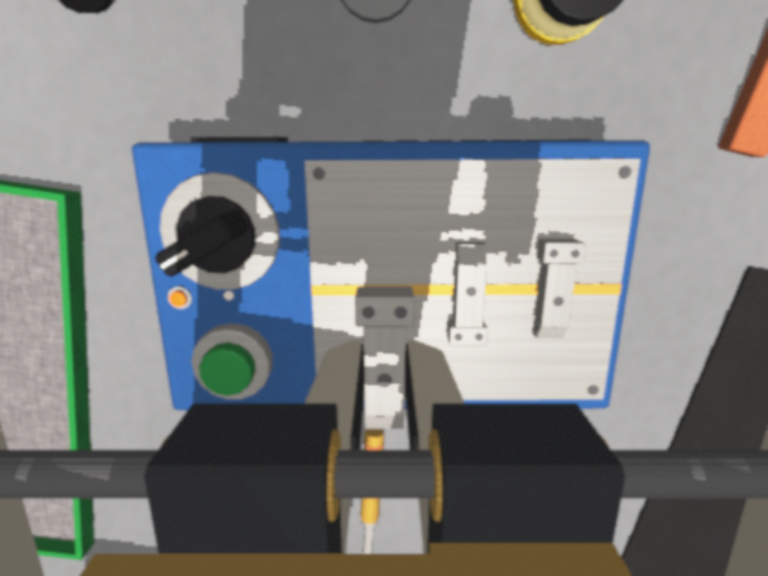

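>>> {"name": "carry_out", "arguments": {
  "commands": [
    [[0,-1.88,0,0],[0,-1.88,0,0],[0,-1.88,0,0],[0,-1.88,0,0],[0,-1.88,0,0],[0,-1.88,0,0],[0,-1.88,0,0],[0,-1.88,0,0],[0,-1.88,0,0],[0,-1.88,0,0],[0,-1.88,0,0],[0,-1.88,0,0],[0,-1.88,0,0],[0,-1.88,0,0],[0,-1.88,0,0],[0,0,0,0],[0,0,0,0],[0,0,0,0]]
  ]
}}

```text
t: 48.4
tool_pos: [0.5611, 0.2919, 0.1693]
orientation: [3.134, 0.194, -0.004]
force: [0.4, -0.5, -1.1]
opening: 0.0153
```

```bash
echo .56 .2915 .0265 7.1 >tgt; python3 look.py f4 wrist
```

```text
pos [0.5614 0.2916 0.1697] psi 7.05 tilt 0.12 t 48.45 open 0.0154 F [-0.5 -0.9 -1.5]
delta tool cm [-0.11 -0.02 14.32] roll -0.05
```

View pics/f4_wrist.png

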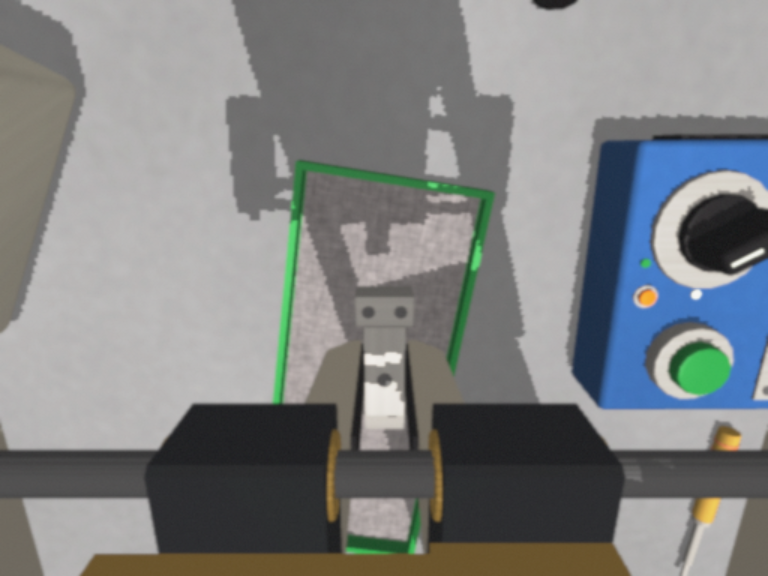

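>>> {"name": "carry_out", "arguments": {
  "commands": [
    [[0,0,1.5,4.4],[0,0,1.8,4.4],[0,0,2,0],[0,0,2,0],[0,0,2,0],[0,0,1.5,0],[0,0,1.2,0],[0,0,0.8,0],[0,0,0.6,0],[0,0,0.4,0],[0,0,0.2,0],[0,0,0,0],[0,0,0,0],[0,0,0,0],[0,0,0,0]]
  ]
}}

```text
t: 49.7
tool_pos: [0.5623, 0.2929, 0.0318]
orientation: [-3.141, 0.047, -0.002]
force: [0.8, -0.1, -1.3]
opening: 0.0144
```

```bash
python3 look.py f5 
```

```text
pos [0.5623 0.2929 0.0318] psi -1.72 tilt 0.07 t 49.7 open 0.0144 F [ 0.8 -0.1 -1.3]
delta tool cm [-0.23  0.15  0.53] roll -8.82
```

>>> {"name": "carry_out", "arguments": {
  "commands": [
    [[0,0,0.2,0],[0,0,0.15,0],[0,0,0.1,0],[0,0,0,0],[0,0,0,0],[0,0,0,0]]
  ]
}}

```text
t: 50.2
tool_pos: [0.5618, 0.2927, 0.0265]
orientation: [3.141, -0.047, -0.0]
force: [-0.6, -0.1, 0.3]
opening: 0.0154
```

>>> {"name": "carry_out", "arguments": {
  "commands": [
    [[0,0,0.05,0],[0,0,0,0],[0,0,0,0],[0,0,0,0],[0,0,0,0],[0,0,0,0],[0,0,-1,0],[0,0,-2,0],[0,0,-3,0],[0,0,-3,0],[0,0,-3,0],[0,0,-1.5,0],[0,0,0,0],[0,0,0,0]]
  ],
  "claw": 3.2
}}

```text
t: 51.37
tool_pos: [0.5627, 0.2931, 0.163]
orientation: [-3.14, 0.047, -0.005]
force: [-0.9, 0.4, -0.8]
opening: 0.0319
```

```bash
echo .6023 -.0362 .16 7.1 >tgt; python3 look.py f6 wrist
```

```text
pos [0.5617 0.2926 0.1609] psi -1.73 tilt 0.0 t 51.42 open 0.0317 F [ 0.1 -0.2 -0.8]
delta tool cm [ 5.05 32.74  0.09] roll -8.83
```

View pics/f6_wrist.png

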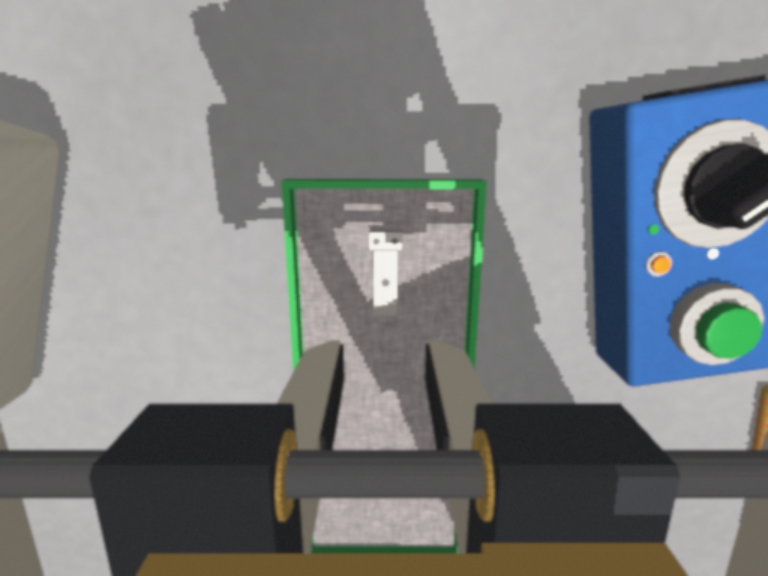

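A lies on the tray floor at (384,270). On to B.

>>> {"name": "carry_out", "arguments": {
  "commands": [
    [[0.31,2.05,0,0],[0.31,2.05,0,0],[0.31,2.05,0,0],[0.31,2.05,0,0],[0.31,2.05,0,0],[0.31,2.05,0,0],[0.31,2.05,0,0],[0.31,2.05,0,0],[0.31,2.05,0,0],[0.31,2.05,0,0],[0.31,2.05,0,0],[0.31,2.05,0,0],[0.31,2.05,0,0],[0.31,2.05,0,0],[0.31,2.05,0,0],[0.31,2.05,0,0],[0,0,0,-4.4],[0,0,0,-4.4],[0,0,0,0],[0,0,0,0]]
  ]
}}

```text
t: 53.08
tool_pos: [0.6004, -0.0366, 0.1591]
orientation: [-3.135, -0.19, 0.005]
force: [0.2, -0.5, 0.1]
opening: 0.0316
```

```bash
echo .6023 -.0362 .079 7.1 >tgt; python3 look.py g1 wrist
```

```text
pos [ 0.6006 -0.0364  0.1595] psi 6.93 tilt 0.15 t 53.13 open 0.0323 F [ 0.5  0.3 -0.1]
delta tool cm [0.19 0.   8.05] roll -0.17
```

View pics/g1_wrist.png

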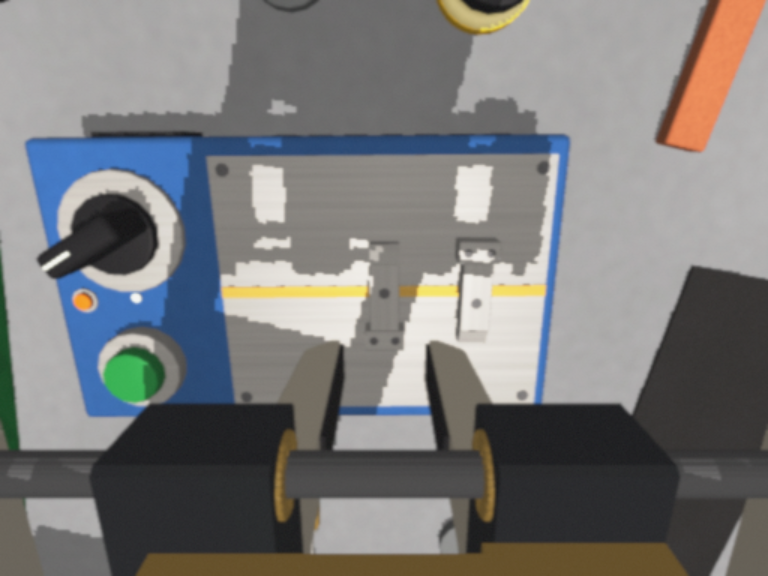

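>>> {"name": "carry_out", "arguments": {
  "commands": [
    [[0.1,0,1.5,0],[0,0,1.5,0],[0,0,1.5,0],[0,0,1.5,0],[0,0,1,0],[0,0,0.6,0],[0,0,0.3,0],[0,0,0.1,0],[0,0,0,0],[0,0,0,0]]
  ]
}}

```text
t: 53.97
tool_pos: [0.6032, -0.0366, 0.082]
orientation: [3.135, 0.194, 0.002]
force: [-0.4, -0.4, 0.5]
opening: 0.0325
```

>>> {"name": "carry_out", "arguments": {
  "commands": [
    [[0,0,0,0],[0,0,0,0],[0,0,0,0],[0,0,0,0],[0,0,0,0],[0,0,0,0],[0,0,0,0],[0,0,0,0]]
  ],
  "claw": 0.5,
  "grip_force": 40
}}

```text
t: 54.63
tool_pos: [0.6028, -0.0366, 0.0815]
orientation: [3.135, 0.194, 0.001]
force: [0.4, -0.7, 4.8]
opening: 0.0157
```

>>> {"name": "carry_out", "arguments": {
  "commands": [
    [[0,0,-0.5,0],[0,0,-1,0],[0,0,-2,0],[0,0,-2.5,0],[0,0,-2,0],[0,0,-1,0],[0,0,0,0],[0,0,0,0]]
  ]
}}

```text
t: 55.3
tool_pos: [0.6027, -0.0366, 0.1712]
orientation: [3.135, 0.194, 0.001]
force: [0.3, 0.4, -0.8]
opening: 0.0154
```

```bash
echo .47 .294 .16 7.1 >tgt; python3 look.py g2 wrist
```

```text
pos [ 0.6019 -0.0364  0.1699] psi 7.07 tilt 0.09 t 55.35 open 0.0154 F [-0.1 -0.7 -1.2]
delta tool cm [ -9.02 -34.42   1.01] roll -0.03
```

View pics/g2_wrist.png

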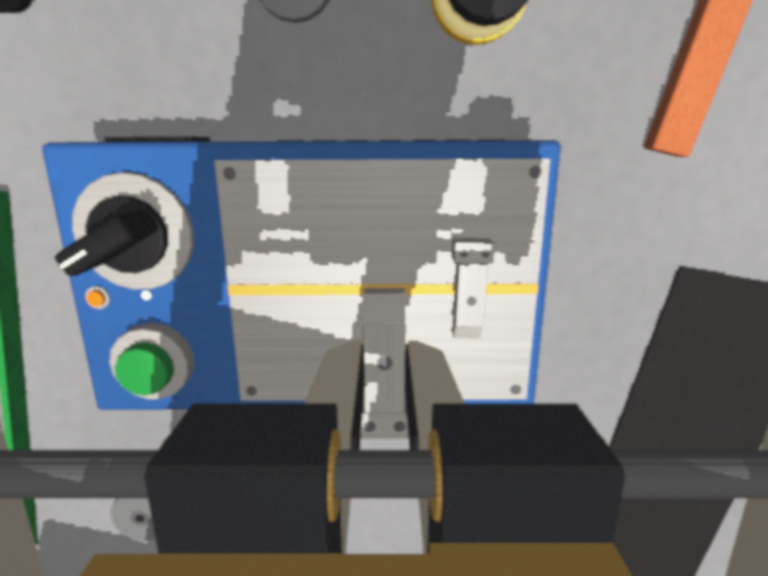

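>>> {"name": "carry_out", "arguments": {
  "commands": [
    [[-0.53,-2.02,0,0],[-0.53,-2.02,0,0],[-0.53,-2.02,0,0],[-0.53,-2.02,0,0],[-0.53,-2.02,0,0],[-0.53,-2.02,0,0],[-0.53,-2.02,0,0],[-0.53,-2.02,0,0],[-0.53,-2.02,0,0],[-0.53,-2.02,0,0],[-0.53,-2.02,0,0],[-0.53,-2.02,0,0],[-0.53,-2.02,0,0],[-0.53,-2.02,0,0],[-0.53,-2.02,0,0],[-0.53,-2.02,0,0],[-0.53,-2.02,0,0],[0,0,0,4.4],[0,0,0,4.4],[0,0,0,0]]
  ]
}}

```text
t: 57.02
tool_pos: [0.4694, 0.293, 0.1687]
orientation: [3.139, -0.051, -0.005]
force: [-0.5, 0.2, -1.3]
opening: 0.0156
```

```bash
echo .47 .294 .0265 -1.7 >tgt; python3 look.py g3 wrist
```

```text
pos [0.4697 0.2928 0.169 ] psi -1.64 tilt 0.19 t 57.07 open 0.0152 F [ 0.6 -0.7 -0.7]
delta tool cm [ 0.07 -0.14 14.25] roll 0.06
```

View pics/g3_wrist.png

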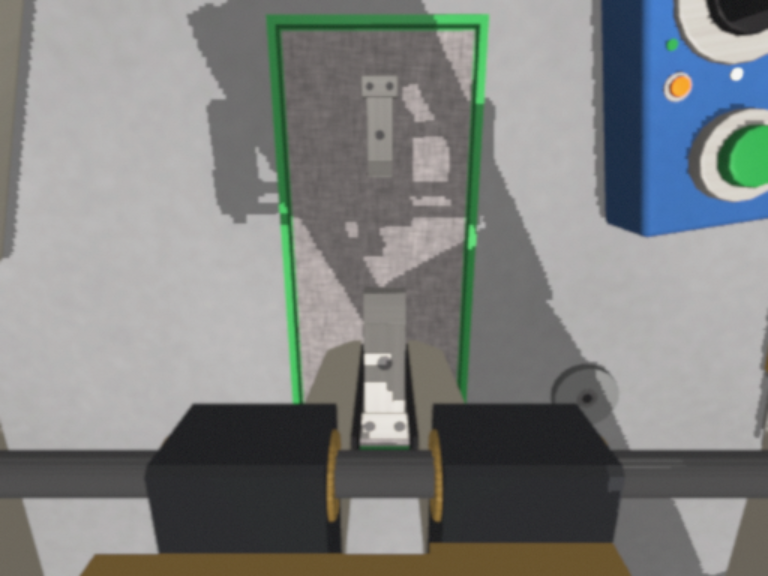

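>>> {"name": "carry_out", "arguments": {
  "commands": [
    [[0,0,1.5,0],[0,0,1.8,0],[0,0,2,0],[0,0,2,0],[0,0,2,0],[0,0,1.5,0],[0,0,1.2,0],[0,0,0.8,0],[0,0,0.6,0],[0,0,0.4,0],[0,0,0.2,0],[0,0,0.1,0],[0,0,0,0],[0,0,0,0],[0,0,0,0],[0,0,0,0]]
  ]
}}

```text
t: 58.4
tool_pos: [0.4712, 0.2933, 0.0305]
orientation: [-3.141, 0.047, -0.001]
force: [-0.5, 0.9, -1.4]
opening: 0.0158
```

>>> {"name": "carry_out", "arguments": {
  "commands": [
    [[0,0,0.1,0],[0,0,0.1,0],[0,0,0,0],[0,0,0,0],[0,0,0,0],[0,0,0,0]]
  ]
}}

```text
t: 58.9
tool_pos: [0.4708, 0.2932, 0.028]
orientation: [-3.141, 0.047, 0.0]
force: [-0.3, 0.4, -0.9]
opening: 0.0152
```

>>> {"name": "carry_out", "arguments": {
  "commands": [
    [[0,0,0.08,0],[0,0,0.07,0],[0,0,0,0],[0,0,0,0],[0,0,0,0]]
  ]
}}

```text
t: 59.32
tool_pos: [0.4709, 0.2932, 0.0265]
orientation: [-3.141, 0.047, -0.0]
force: [0.5, -0.9, -1.7]
opening: 0.0153
```

>>> {"name": "carry_out", "arguments": {
  "commands": [
    [[0,0,0,0],[0,0,0,0],[0,0,0,0],[0,0,0,0],[0,0,0,0],[0,0,-1,0],[0,0,-2,0],[0,0,-3,0],[0,0,-3,0],[0,0,-3,0],[0,0,-2,0],[0,0,0,0],[0,0,0,0]]
  ],
  "claw": 3.2
}}

```text
t: 60.4
tool_pos: [0.472, 0.2937, 0.169]
orientation: [-3.139, 0.047, -0.006]
force: [0.1, -0.6, -0.1]
opening: 0.0321
```

```bash
echo .6083 -.0859 .165 7.1 >tgt; python3 look.py g4 wrist
```

```text
pos [0.471  0.2932 0.1671] psi -1.72 tilt 0.06 t 60.45 open 0.0321 F [ 0.1 -0.1 -0.5]
delta tool cm [14.87 37.48  0.2 ] roll -8.82
```

View pics/g4_wrist.png

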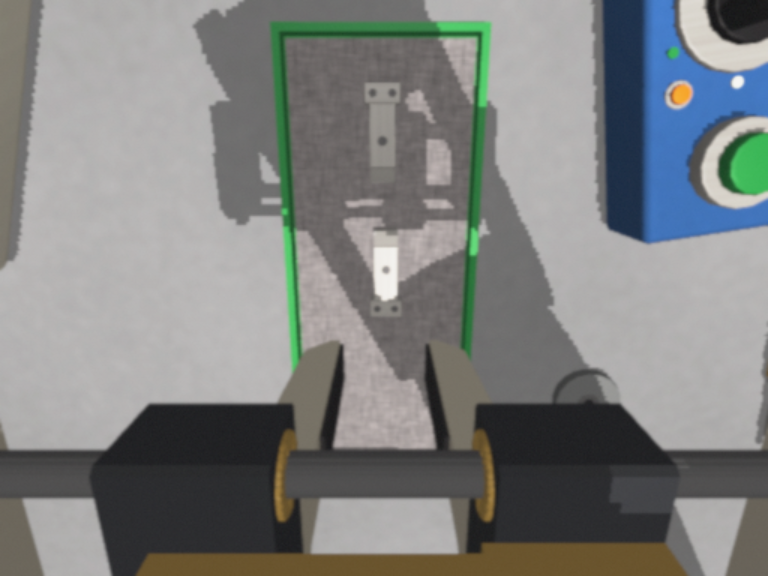

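A at (381,132) and B at (385,272) lie flat in the tray. On to C.

>>> {"name": "carry_out", "arguments": {
  "commands": [
    [[0.83,2.08,0,0],[0.83,2.08,0,0],[0.83,2.08,0,0],[0.83,2.08,0,0],[0.83,2.08,0,0],[0.83,2.08,0,0],[0.83,2.08,0,0],[0.83,2.08,0,0],[0.83,2.08,0,0],[0.83,2.08,0,0],[0.83,2.08,0,0],[0.83,2.08,0,0],[0.83,2.08,0,0],[0.83,2.08,0,0],[0.83,2.08,0,0],[0.83,2.08,0,0],[0.83,2.08,0,0],[0.83,2.08,0,0],[0,0,0,-4.4],[0,0,0,-4.4]]
  ]
}}

```text
t: 62.12
tool_pos: [0.6078, -0.0869, 0.1641]
orientation: [-3.135, -0.196, 0.006]
force: [-0.6, 0.5, -0.3]
opening: 0.032
```

>>> {"name": "carry_out", "arguments": {
  "commands": [
    [[0,0,0,0],[0,0,0,0]]
  ]
}}

```text
t: 62.28
tool_pos: [0.6079, -0.0854, 0.1647]
orientation: [-3.135, -0.19, 0.005]
force: [0.5, -0.1, -0.0]
opening: 0.0317
```

```bash
echo .6083 -.0859 .077 7.1 >tgt; python3 look.py i1 wrist
```

```text
pos [ 0.6081 -0.0853  0.1651] psi 6.93 tilt 0.13 t 62.33 open 0.0318 F [-0.3 -0.8 -0.1]
delta tool cm [0.03 0.07 8.81] roll -0.17
```

View pics/i1_wrist.png

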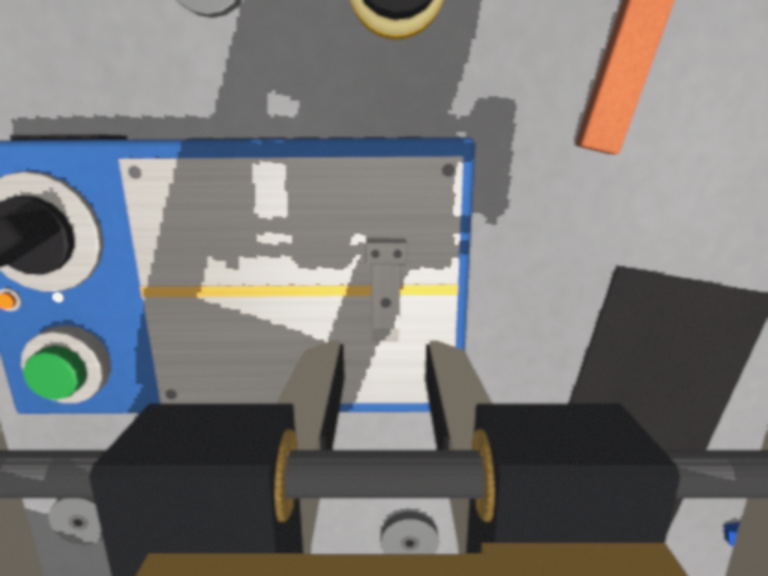

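>>> {"name": "carry_out", "arguments": {
  "commands": [
    [[0,0.05,1.5,0],[0,0,1.5,0],[0,0,1.5,0],[0,0,1.5,0],[0,0,1.2,0],[0,0,0.8,0],[0,0,0.4,0],[0,0,0.2,0],[0,0,0,0],[0,0,0,0]]
  ]
}}

```text
t: 63.17
tool_pos: [0.6095, -0.0862, 0.0813]
orientation: [3.135, 0.193, 0.002]
force: [-0.3, -0.0, -0.0]
opening: 0.0323
```

>>> {"name": "carry_out", "arguments": {
  "commands": [
    [[0,0,0,0],[0,0,0,0],[0,0,0,0],[0,0,0,0],[0,0,0,0],[0,0,0,0],[0,0,0,0],[0,0,0,0]]
  ],
  "claw": 0.5,
  "grip_force": 40
}}

```text
t: 63.83
tool_pos: [0.6093, -0.0862, 0.0811]
orientation: [3.135, 0.194, 0.001]
force: [-0.3, 0.1, 5.1]
opening: 0.0151
```

>>> {"name": "carry_out", "arguments": {
  "commands": [
    [[0,0,-0.5,0],[0,0,-1,0],[0,0,-2,0],[0,0,-2.5,0],[0,0,-2,0],[0,0,-1,0],[0,0,0,0],[0,0,0,0]]
  ]
}}

```text
t: 64.5
tool_pos: [0.6091, -0.0861, 0.1707]
orientation: [3.135, 0.194, 0.001]
force: [-0.1, 0.3, -0.7]
opening: 0.0153
```

```bash
echo .38 .2965 .16 7.1 >tgt; python3 look.py i2 wrist
```

```text
pos [ 0.6083 -0.0859  0.1694] psi 7.08 tilt 0.09 t 64.55 open 0.0154 F [ 0.1  0.4 -1.5]
delta tool cm [-17.95 -40.76   0.98] roll -0.02
```

View pics/i2_wrist.png

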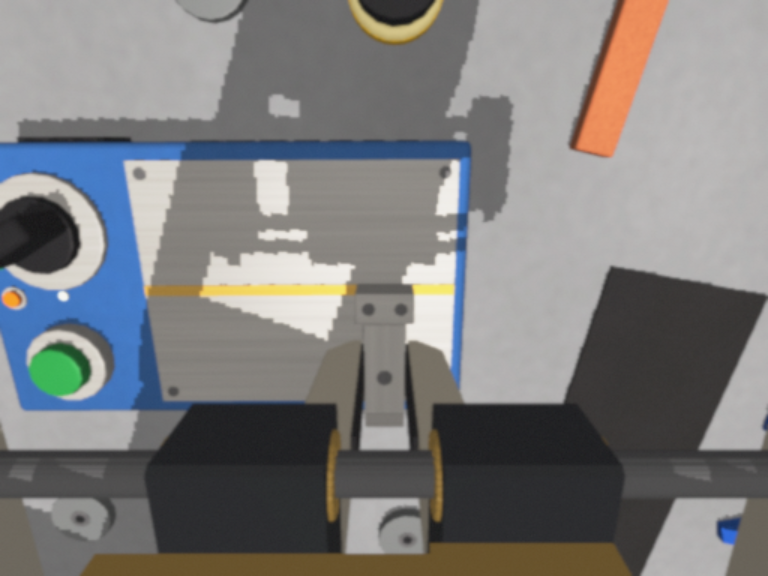

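>>> {"name": "carry_out", "arguments": {
  "commands": [
    [[-1,-2.26,0,0],[-1,-2.26,0,0],[-1,-2.26,0,0],[-1,-2.26,0,0],[-1,-2.26,0,0],[-1,-2.26,0,0],[-1,-2.26,0,0],[-1,-2.26,0,0],[-1,-2.26,0,0],[-1,-2.26,0,0],[-1,-2.26,0,0],[-1,-2.26,0,0],[-1,-2.26,0,0],[-1,-2.26,0,0],[-1,-2.26,0,0],[-1,-2.26,0,0],[-1,-2.26,0,0],[-1,-2.26,0,0],[0,0,0,4.4],[0,0,0,4.4]]
  ]
}}

```text
t: 66.22
tool_pos: [0.3782, 0.296, 0.1684]
orientation: [3.139, -0.048, -0.005]
force: [-0.9, 0.1, -0.9]
opening: 0.0155
```

>>> {"name": "carry_out", "arguments": {
  "commands": [
    [[0,0,0,0],[0,0,0,0]]
  ]
}}

```text
t: 66.38
tool_pos: [0.3793, 0.295, 0.1689]
orientation: [3.14, -0.043, -0.004]
force: [-0.6, -0.3, -1.6]
opening: 0.0153
```

```bash
echo .38 .2965 .0265 -1.7 >tgt; python3 look.py i3 wrist
```

```text
pos [0.3796 0.2949 0.1692] psi -1.59 tilt 0.13 t 66.43 open 0.0154 F [-0.1 -0.6 -0.9]
delta tool cm [ 0.06 -0.18 14.27] roll 0.11
```

View pics/i3_wrist.png

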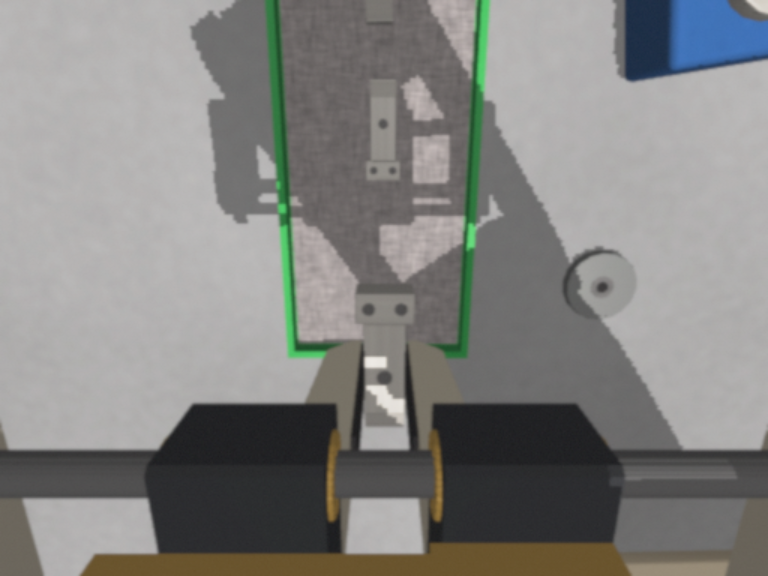

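>>> {"name": "carry_out", "arguments": {
  "commands": [
    [[0.1,0,1.5,0],[0,0,1.8,0],[0,0,2,0],[0,0,2,0],[0,0,2,0],[0,0,1.5,0],[0,0,1.2,0],[0,0,0.8,0],[0,0,0.6,0],[0,0,0.4,0],[0,0,0.2,0],[0,0,0.1,0],[0,0,0,0],[0,0,0,0],[0,0,0,0],[0,0,0,0]]
  ]
}}

```text
t: 67.77
tool_pos: [0.3815, 0.2956, 0.03]
orientation: [-3.141, 0.047, -0.001]
force: [0.2, -0.3, -1.9]
opening: 0.0151
```

>>> {"name": "carry_out", "arguments": {
  "commands": [
    [[0,0,0.1,0],[0,0,0.1,0],[0,0,0,0],[0,0,0,0],[0,0,0,0],[0,0,0,0]]
  ]
}}

```text
t: 68.27
tool_pos: [0.3812, 0.2954, 0.0275]
orientation: [3.141, -0.047, -0.0]
force: [0.1, 0.5, -1.3]
opening: 0.0149
```

>>> {"name": "carry_out", "arguments": {
  "commands": [
    [[0,0,0.08,0],[0,0,0.07,0],[0,0,0,0],[0,0,0,0],[0,0,0,0]]
  ]
}}

```text
t: 68.68
tool_pos: [0.3813, 0.2955, 0.0262]
orientation: [-3.141, 0.047, -0.0]
force: [-0.1, -0.8, 0.1]
opening: 0.0154
```

>>> {"name": "carry_out", "arguments": {
  "commands": [
    [[0,0,0,0],[0,0,0,0],[0,0,0,0],[0,0,0,0],[0,0,0,0],[0,0,-1,0],[0,0,-2,0],[0,0,-3,0],[0,0,-3,0],[0,0,-3,0],[0,0,-3,0],[0,0,0,0],[0,0,0,0]]
  ],
  "claw": 3.2
}}

```text
t: 69.77
tool_pos: [0.3827, 0.2964, 0.1792]
orientation: [-3.138, 0.047, -0.007]
force: [-0.3, 0.0, 0.1]
opening: 0.0322
```

```bash
echo .6187 .1100 .18 -53 >tgt; python3 look.py i4 wrist
```

```text
pos [0.3816 0.2957 0.177 ] psi -1.72 tilt 0.11 t 69.82 open 0.0319 F [-1.2  0.1  0.6]
delta tool cm [24.26 17.85 -0.28] roll 51.28
```

View pics/i4_wrist.png

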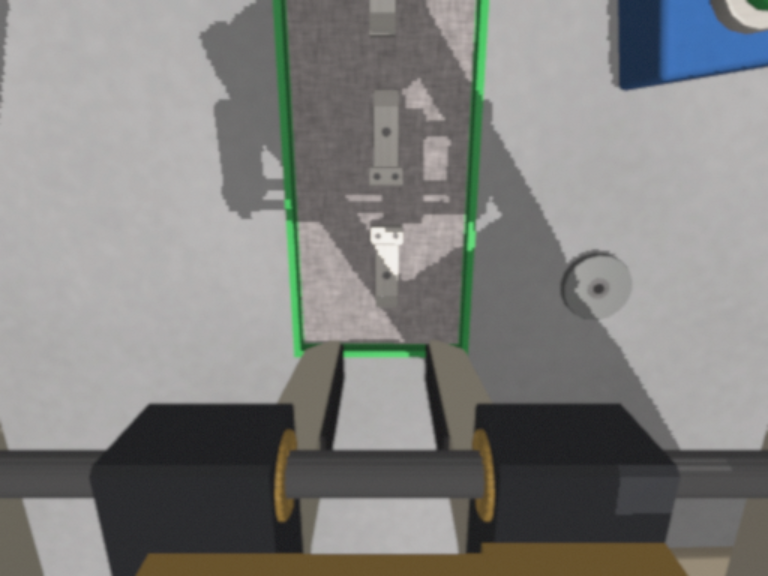

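All three are in the tray, C at (387,262). Now to turn the selector back, approaching with a half-turned wrist to keep joint 6 within its range.

>>> {"name": "carry_out", "arguments": {
  "commands": [
    [[1.87,1.37,0,0],[1.87,1.37,0,0],[1.87,1.37,0,0],[1.87,1.37,0,0],[1.87,1.37,0,0],[1.87,1.37,0,0],[1.87,1.37,0,0],[1.87,1.37,0,0],[1.87,1.37,0,0],[1.87,1.37,0,0],[1.87,1.37,0,0],[1.87,1.37,0,0],[1.87,1.37,0,0],[0,0,0,0]]
  ],
  "claw": 4.5
}}

```text
t: 70.98
tool_pos: [0.6199, 0.1071, 0.1735]
orientation: [3.14, -0.051, -0.004]
force: [-0.4, 0.0, 0.9]
opening: 0.0452
```

>>> {"name": "carry_out", "arguments": {
  "commands": [
    [[0,0,0,-7.15],[0,0,0,-7.15],[0,0,0,-7.15],[0,0,0,-7.15],[0,0,0,-7.15],[0,0,0,-7.15],[0,0,0,-7.15],[0,0,0,-7.15],[0,0,0,-7.15],[0,0,0,-7.15],[0,0,0,-7.15],[0,0,0,-7.15],[0,0,0,-7.15],[0,0,0,-7.15],[0,0,0,-7.15],[0,0,0,-7.15],[0,0,0,-7.15],[0,0,0,-7.15],[0,0,0,0],[0,0,0,0]]
  ]
}}

```text
t: 72.65
tool_pos: [0.6177, 0.1104, 0.1746]
orientation: [-1.407, -2.807, 0.002]
force: [0.1, -0.4, -0.3]
opening: 0.0449
```

```bash
echo .619 .110 .0935 -53 >tgt; python3 look.py j1 wrist side;python3 -c "
from h import *
print(robot.read_state()['q'])"
```

```text
pos [0.6182 0.1103 0.1752] psi 126.75 tilt 0.08 t 72.75 open 0.0452 F [-0.8 -0.3 -0.6]
delta tool cm [-0.08  0.06  8.17] roll -0.25
[ 9.48846271e-02  2.37822715e-01  1.47284875e+00  8.58821233e-05
  1.43239452e+00 -5.46516830e-01]
```

View pics/j1_wrist.png

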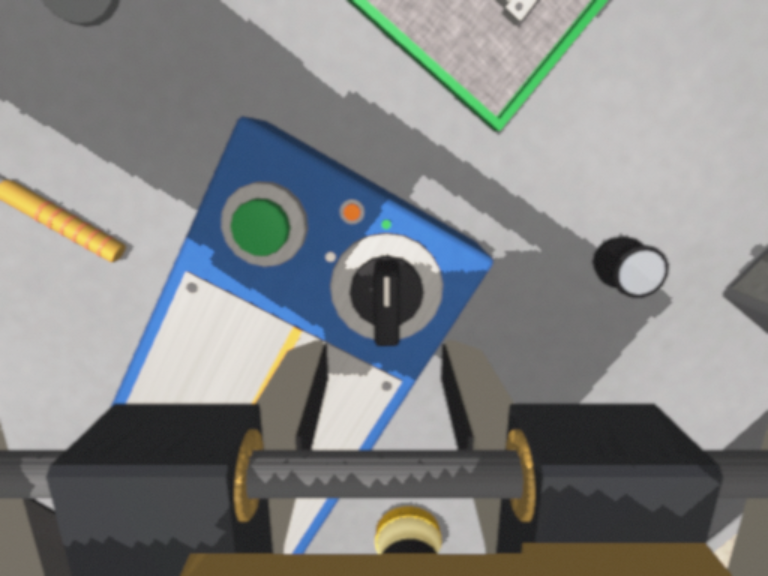

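View pics/j1_side.png

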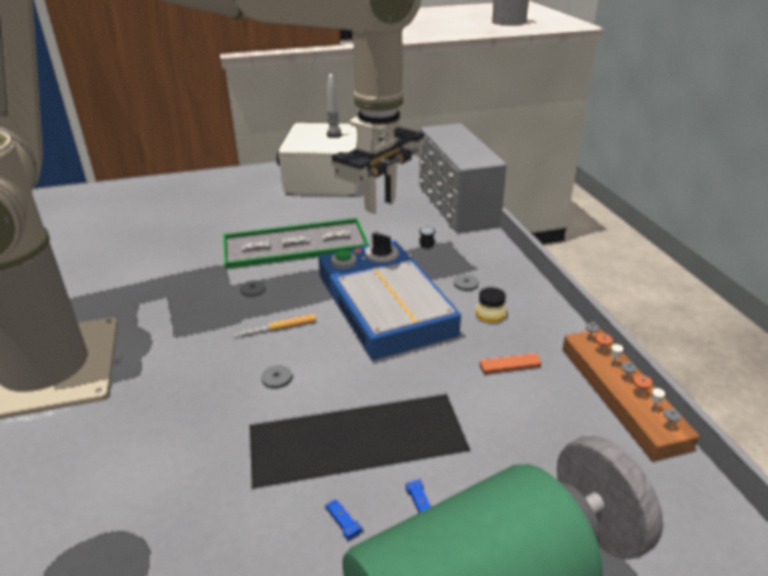

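The bar (386,300) is aligned with the jaws. Descend, pinch, turn counter-clockwise 54°, release.

>>> {"name": "carry_out", "arguments": {
  "commands": [
    [[0,0.05,1.5,0],[0,0,1.5,0],[0,0,1.5,0],[0,0,1.5,0],[0,0,1.2,0],[0,0,0.8,0],[0,0,0.2,0],[0,0,0,0],[0,0,0,0],[0,0,0,0]]
  ]
}}

```text
t: 73.58
tool_pos: [0.6201, 0.1104, 0.0953]
orientation: [1.402, 2.81, 0.002]
force: [0.5, -0.6, 0.2]
opening: 0.045
```

>>> {"name": "carry_out", "arguments": {
  "commands": [
    [[0,0,0,0],[0,0,0,0],[0,0,0,0],[0,0,0,0],[0,0,0,0],[0,0,0,0],[0,0,0,0],[0,0,0,0]]
  ],
  "claw": 0.5,
  "grip_force": 20
}}

```text
t: 74.25
tool_pos: [0.6191, 0.1103, 0.0941]
orientation: [-1.402, -2.811, 0.0]
force: [-2.5, -1.1, 1.4]
opening: 0.0141
```

>>> {"name": "carry_out", "arguments": {
  "commands": [
    [[0,0,0,-4],[0,0,0,-4],[0,0,0,-4],[0,0,0,-4],[0,0,0,-4],[0,0,0,-4],[0,0,0,-4],[0,0,0,-4],[0,0,0,-4],[0,0,0,-4],[0,0,0,-4],[0,0,0,-4],[0,0,0,-4],[0,0,0,-2],[0,0,0,0],[0,0,0,0]]
  ]
}}

```text
t: 75.58
tool_pos: [0.6193, 0.1106, 0.0941]
orientation: [-0.025, 3.141, 0.001]
force: [-0.7, 1.4, 1.1]
opening: 0.0135
```

>>> {"name": "carry_out", "arguments": {
  "commands": [
    [[0,0,0,0],[0,0,0,0],[0,0,0,0],[0,0,0,0],[0,0,0,0],[0,0,-1,0],[0,0,-2,0],[0,0,-2,0],[0,0,-2,0],[0,0,-2,0],[0,0,0,0],[0,0,0,0]]
  ],
  "claw": 4.5
}}

```text
t: 76.58
tool_pos: [0.6205, 0.1105, 0.1864]
orientation: [-0.026, 3.137, 0.001]
force: [0.3, -0.1, -0.5]
opening: 0.0447
```

```bash
python3 look.py j2 wrist
```

```text
pos [0.6195 0.1104 0.1845] psi -179.03 tilt 0.06 t 76.63 open 0.0451 F [ 0.2 -0.1 -0.2]
delta tool cm [ 0.06 -0.04  9.1 ] roll 53.97
```

View pics/j2_wrist.png

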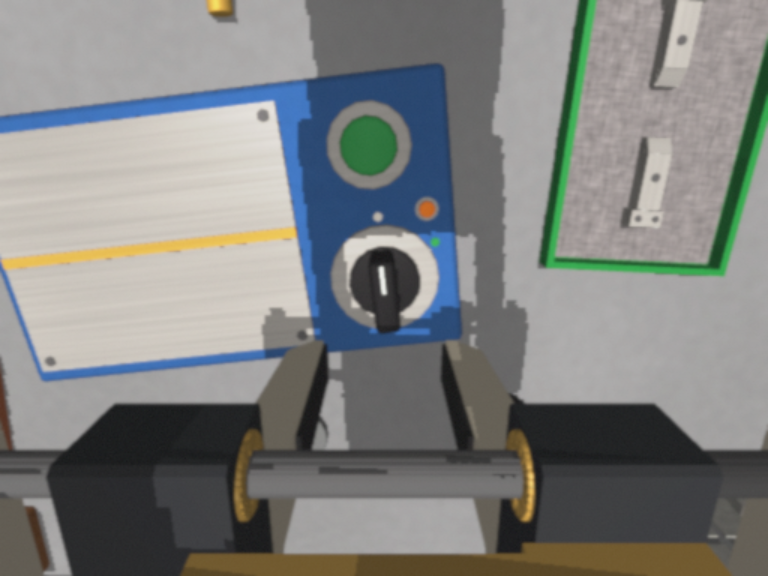

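The selector bar is parallel to the box's side and points at the white dot (377,217), so it is off. Backing away for a final top view.

>>> {"name": "carry_out", "arguments": {
  "commands": [
    [[2,3,-1.5,0],[2,3,-1.5,0],[2,3,-1.5,0],[2,3,-1.5,0],[2,-3,0,0],[1,-3,0,0],[0,-3,0,0],[0,-3,0,0],[0,-3,0,0],[0,-3,0,0],[0,-3,0,0],[0,-3,0,0],[0,-3,0,0],[0,-3,0,0],[0,-3,0,0],[0,0,0,0],[0,0,0,0],[0,0,0,0],[0,0,0,0]]
  ]
}}

```text
t: 78.22
tool_pos: [0.5125, -0.1004, 0.2433]
orientation: [0.028, -3.14, -0.001]
force: [-0.9, 0.9, -0.2]
opening: 0.0449
```

```bash
python3 - <<'E'
from h import *
im=robot.read_camera("top");cv2.imwrite("pics/k_top.png",cv2.resize(im[:,:,::-1],None,fx=1.5,fy=1.5))
crop(im,105,305,90,290,3,"pics/k_crop.png")
im=robot.read_camera("side");crop(im,140,340,120,270,4,"pics/k_side.png")
E
```

```text
(no output)
```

View pics/k_top.png

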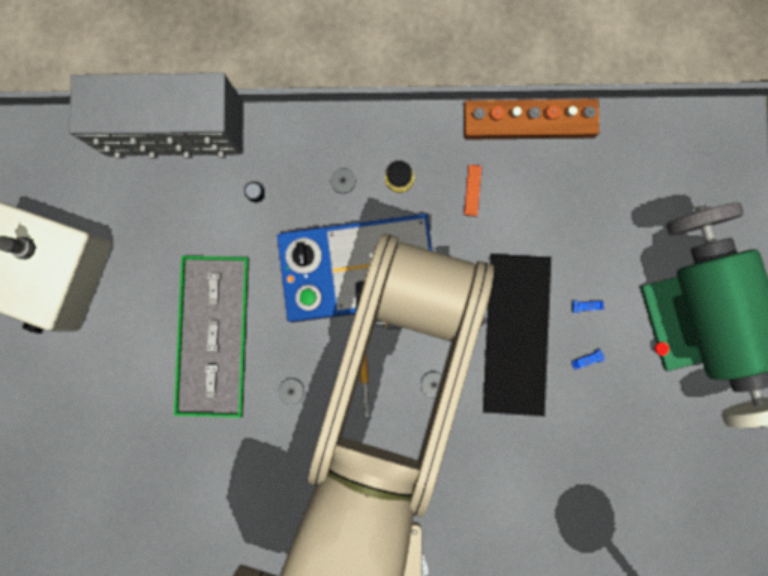

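View pics/k_crop.png

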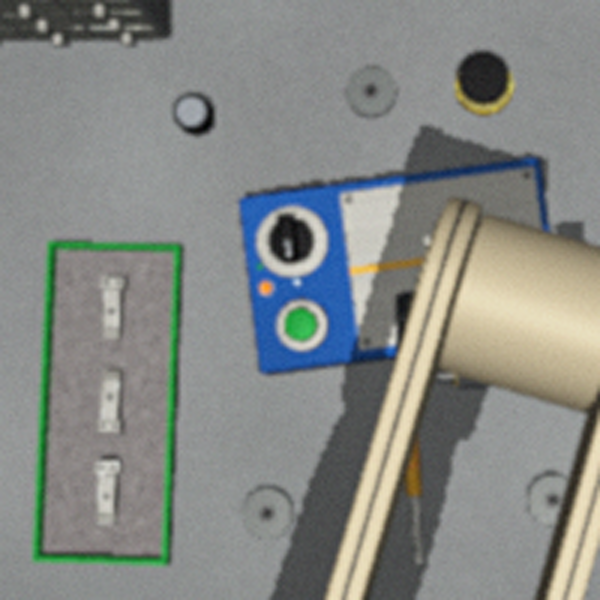

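View pics/k_side.png

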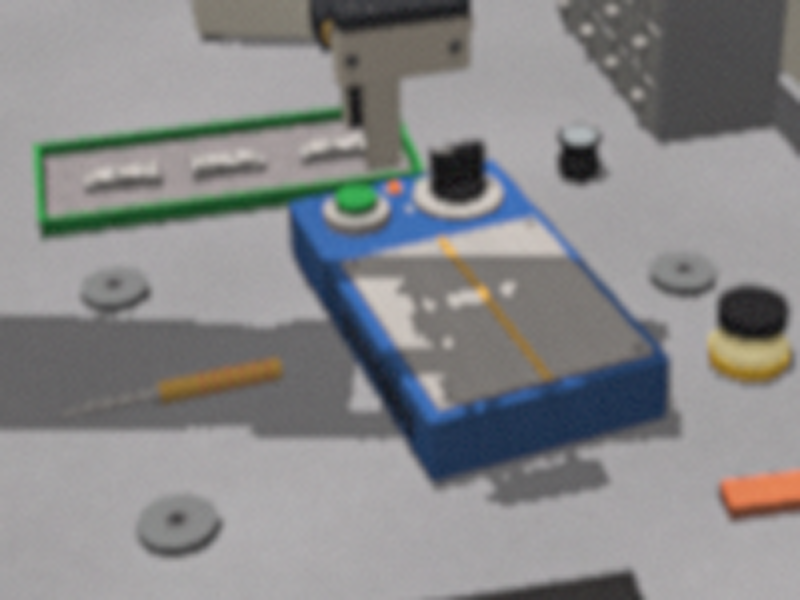

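Three inserts lie flat and apart in the tray, at crop pixels (112,307), (111,400) and (107,490). The selector is off, the button is up, and the other objects are where they started. Handing in.

```bash
python3 -c "
from plant import robot
print(robot.close_job())"
```

```text
the job is handed in; nothing more can be done
None
```

The job is done and handed in at about 78 s; `close_job` gives no verdict, so I can't confirm the score.

- **Loading:** three inserts were on the mat. I laid all of them square across the brass strip, 50 mm apart. The third was knocked about 5 cm aside before I reached it, so I measured it again before gripping.
- **Pulses:** I turned the selector clockwise past its click to the green dot. I then pressed the button twice to its stop, with peak forces of 27 N and 21 N. After each press it came right up and I waited about 4 s.
- **Unloading:** I laid all three inserts flat and apart on the tray floor, then turned the selector back past its click to the white dot.
- **Last checks:** the top and side pictures show three separate inserts in the tray, the selector off, the button up and the arm clear. The other things on the bench look unmoved, including the blue look-alikes, though I judged that by eye. No check failed. The slackening grip you warned of never showed up as a dropped or shifted insert.

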